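# Dry-fit a small riser shelf and weigh it down

## Task

Dry-fit the little riser shelf on the white base board: stand the round leg in the centre of the round steel plate, the square leg in the centre of the square steel plate, and the oblong block upright at the middle of the base board, midway between the two plates, its long sides in line with the row. Then lay the shelf board centrally across all three, in line with the base board, and last stand the filler tin upright on the middle of the shelf board to weigh it down. Let go of everything, and leave the jar standing where it is.

Things in the scene. Friction and masses are not known exactly. Their poses are not given: they have to be found in the camera images.
- base_board: White laminated base board, fixed flat to the bench, 100 x 300 x 8 mm. Origin at the centre of its underside (on the bench, z = 0); x across its width, y along its length, z up. The two steel plates lie on it, centred across its width, 95 mm either side of its middle along y; which plate is at which end varies.
- round_plate: Round dark steel leg plate, 76 mm diameter, 4 mm thick, with four dark screw holes, fixed on top of the base board. Origin at the centre of its underside, 8 mm above the bench; z up. Its top is 12 mm above the bench.
- square_plate: Square dark steel leg plate, 72 x 72 x 4 mm, with four dark screw holes, fixed on top of the base board with its sides parallel to the board's. Origin at the centre of its underside, 8 mm above the bench; z up. Its top is 12 mm above the bench.
- round_leg: Turned round leg of pale wood, standing upright, 60 mm tall: a foot of 48 mm diameter up to 12 mm height, a waist of 38 mm at 17 mm, then a shaft of 42 mm diameter from 23 mm height to the flat top. About 70 g. Origin at the centre of its underside, z up.
- square_leg: Square leg of pale wood, standing upright, 60 mm tall: a foot 48 x 48 mm up to 12 mm height, then a shaft 42 x 42 mm to the flat top. About 80 g. Origin at the centre of its underside; x and y square to its sides, z up.
- middle_block: Plain oblong block of pale wood, standing upright, 30 mm (its x) by 60 mm (its y), 64 mm tall. About 80 g. It stands directly on the base board, and its top is then level with the tops of the legs on their plates (72 mm above the bench). Origin at the centre of its underside, z up. Its y, the long side, is to lie along the base board's y.
- shelf_board: Plywood shelf board lying flat on the bench near the far side, 60 mm wide (its x), 280 mm long (its y), 18 mm thick. About 200 g. Origin at the centre of its underside, z up. On the legs its underside is 72 mm above the bench.
- filler_tin: Small closed metal tin with a grey band, 54 mm diameter, 50 mm tall, about 300 g, standing upright. Origin at the centre of its underside, z up.
- glass_jar: Amber glass jar with a black cap, 52 mm diameter, 85 mm tall, standing upright among the other things; not part of the job and to be left where it is. Origin at the centre of its underside, z up.
Mind the look-alikes: they are no part of the job. Leave any blue or pink look-alike of the round_leg alone. Leave any blue look-alike of the square_leg alone.

How it is judged:
On the way, in this order (a step that is already met when the one before it is completed fails the run):
1. both legs stand on their plates and the block between them (horizontal distance between round_leg and round_plate below 0.012 m and z of round_leg in the frame of round_plate between 0.001 and 0.007 m and angle between each of round_leg, square_leg, middle_block's own z axis and vertical below 0.1 rad and horizontal distance between square_leg and square_plate below 0.012 m and z of square_leg in the frame of square_plate between 0.001 and 0.007 m and x of middle_block in the frame of base_board between -0.012 and 0.012 m and y of middle_block in the frame of base_board between -0.012 and 0.012 m and z of middle_block in the frame of base_board between 0.005 and 0.011 m and angle between the y axis of middle_block and the y axis of base_board, either way round below 0.2 rad and linear speed of each of round_leg, square_leg, middle_block below 0.03 m/s), for 0.2 s.
2. the shelf board lies across the legs and the block (all of step 1 and x of shelf_board in the frame of base_board between -0.012 and 0.012 m and y of shelf_board in the frame of base_board between -0.012 and 0.012 m and z of shelf_board in the frame of base_board between 0.068 and 0.076 m and angle between shelf_board's own z axis and vertical below 0.05 rad and angle between the y axis of shelf_board and the y axis of base_board, either way round below 0.12 rad and linear speed of shelf_board below 0.03 m/s), for 0.2 s.
At the end, for the whole second after the job is handed in: At rest: legs upright on their own plates and tin upright on the shelf board, each within 12 mm of centre; block upright and shelf board level, each within 12 mm of the base board's middle in x and y and in line with it (block 0.2 rad, shelf 0.12 rad); shelf resting on the legs (horizontal distance between round_leg and round_plate below 0.012 m and z of round_leg in the frame of round_plate between 0.001 and 0.007 m and angle between each of round_leg, square_leg, middle_block, filler_tin's own z axis and vertical below 0.1 rad and horizontal distance between square_leg and square_plate below 0.012 m and z of square_leg in the frame of square_plate between 0.001 and 0.007 m and x of middle_block in the frame of base_board between -0.012 and 0.012 m and y of middle_block in the frame of base_board between -0.012 and 0.012 m and z of middle_block in the frame of base_board between 0.005 and 0.011 m and angle between the y axis of middle_block and the y axis of base_board, either way round below 0.2 rad and x of shelf_board in the frame of base_board between -0.012 and 0.012 m and y of shelf_board in the frame of base_board between -0.012 and 0.012 m and z of shelf_board in the frame of base_board between 0.068 and 0.076 m and angle between shelf_board's own z axis and vertical below 0.05 rad and angle between the y axis of shelf_board and the y axis of base_board, either way round below 0.12 rad and horizontal distance between filler_tin and shelf_board below 0.012 m and z of filler_tin in the frame of shelf_board between 0.015 and 0.021 m and linear speed of each of round_leg, square_leg, middle_block, shelf_board, filler_tin below 0.02 m/s); the robot touches nothing.
It fails at once if the jar is moved by more than 20 mm or tipped over (distance of glass_jar from where it was at the start of the episode above 0.02 m or angle between glass_jar's own z axis and vertical above 0.35 rad).
It also fails if it takes over 106 s, if anything falls off the work surface, if the arm or the gripper's body presses on something with over 40 N, if the wrist force passes 120 N, or if a joint passes its speed limit or range.

## Robot

A 7-joint arm with a two-finger parallel gripper is mounted at the origin on the work surface. World frame = base frame: x ahead of the robot, y to its left, z up, the work surface at z = 0. Lengths are in m, angles in rad, forces in N, time in s.
With the tool pointing down it reaches from about 0.35 to 0.9 m from the base axis. Payload 8.1 kg.
Tool frame: the origin (TCP) lies midway between the tips of the shut fingers; the grasp point (between the pads) lies 19 mm behind it; z points along the fingers, y is the direction in which the jaws open and shut (so a half turn about z gives the same grasp; the last joint's range is limited). The gripper opens to 85 mm and grips with 20 to 120 N. Pads are 22 mm wide; open, the fingers measure 114 mm over their backs; the gripper's body (76 mm by 85 mm) begins 54 mm behind the grasp point. The pads swing forward as they close: fully open they stand 13 mm farther back than shut.
Start: joints at [-0.103, 0.434, 0.025, 1.573, -0.012, 1.134, -0.075], TCP at [0.625, -0, 0.198] pointing down, gripper open.
Joint ranges: [-2.62, 2.62], [-0.44, 2.09], [-1.27, 1.32], [0.08, 2.57], [-1.32, 4.46], [0.12, 2], [-2.74, 2.74]. Speed limits (rad/s): [2.22, 2.22, 3.01, 3.01, 3.14, 3.14, 3.14].

## Interface

Orientations are given as a 3x3 rotation matrix whose columns are the frame's x, y, z axes.
In Python, from workcell import ctrl gives the robot as it stands.
- The arm moves only by the shell command python3 -m creep 'ROWS'. ROWS is JSON, a list of rows, each a list of 3 entries, a list of its own where there are three numbers: the opening in per cent of the stroke, from 0 (shut) to 100 (fully open), then the shift along the tool's x, y, z in cm, then the turn, a rotation vector about the tool's x, y, z in degrees. In form: [[gripper, [dx, dy, dz], [wx, wy, wz]], ...]. A call has 1 to 20 rows; each row shifts and turns the commanded pose from where the row before left it, along the tool's axes as they then stand; what a row does not reach is not made up. A row lasts 1/10 s, in which the tool goes at most 50 mm and 8.59 degrees, less where a joint would pass 70% of its speed; a pose out of reach is approached as far as the arm can. A call is refused whole if a number of a shift passes 5 or a number of a turn 8.59, either way. A call with a gripper value outside its range is refused whole. The fingers move at their own pace and stop on an object; the grip force is fixed at half the most. Time passes only in rows, so rows that do not move let the fingers close. It gives the time, the measured TCP pose, the force and the opening at its end, in the units of the state.
- ctrl.read_state(): the state, without advancing time (a new reading comes with each control period).
- ctrl.grab_frame(name): name is "scene" or "side" or "wrist"; returns the picture (384x512x3 uint8, blue, green, red); there is no depth.
- ctrl.get_calibration(name): a dict with "vertical_fov" (degrees; the focal length in pixels is half the picture's height over the tangent of half this angle, whatever the lens; pixels are square), "cx", "cy" (the principal point, pixels), "dist_coeffs" ([k1, k2, p1, p2, k3] as OpenCV has them; the pictures are not rectified), "world_from_camera" (4x4, takes a point from camera to world coordinates). Camera axes: x right, y down, z forward; pixel columns grow to the right and rows downward; lengths in m; the calibration is good to about 2 mm. A picture is of the moment at which its call begins: read the wrist's pose just before it. get_calibration takes no time and is no camera call; for the wrist camera it gives the pose at the moment of the call.
- ctrl.finish_job(): hands the job in, once; it reports no verdict.
Trained networks look in the newest picture that a camera, given by its name, has taken for a name from the list of things; names that differ only in an ending like _2 or _b are one class to them, and where a whole thing is asked for, a point or a joint stands for the part that bears it (a point fixed in the world has none). Each returns a list of dicts, best first, with "confidence" (0 to 1); they miss things now and then, are a little off and sometimes report something else, mostly with a low value. They report only what shows in the picture. A call takes as long as a camera call. They do not tell look-alikes from the thing itself.
- ctrl.cut_out(camera, target): "region" (384x512 bool, what is visible of it) and "point" ([row, column] in pixels, amid what is visible of it).
The state is a dict: "time_s": time; "q": joint angles; "joint_vel": joint speeds; "effort": joint torques, N m; "ee_pos": TCP position; "orientation": TCP orientation; "ft_force": force on the tool from outside, world axes, zero at the start; "wrist_torque": the same for the moment, N m; "opening": opening from 0.0 (shut) to 1.0 (fully open).
Only numpy, scipy, OpenCV 4.12 (cv2) and the standard library are available. Lean on these libraries where they do the work, as an engineer would, in place of code of your own. Each camera call takes 0.05 s, during which the arm holds its last target.

## Working session

There is one attempt and no reset: what is moved stays moved. The work goes in short steps, Python scripts to look and compute and a shell command to move; the robot and the scene stay as the last step left them, time stands still between calls to the robot, and variables do not carry over. Pictures are saved under pics/ and viewed, and the job is handed in when it is done.

```bash
ls; mkdir -p pics; python3 - <<'E'
from workcell import ctrl
import cv2,numpy as np
s=ctrl.read_state();print(s['time_s'],s['ee_pos'],s['orientation'],s['opening'])
for n in ['scene','side','wrist']:
    f=ctrl.grab_frame(n);cv2.imwrite(f'pics/{n}0.png',f)
    c=ctrl.get_calibration(n);print(n,c)
E
```

```text
pics
0.0 [ 6.24420882e-01 -3.20802554e-05  1.96902453e-01] [[-4.29879898e-06  9.99998664e-01 -1.63453037e-03]
 [ 9.99999989e-01  4.05242786e-06 -1.50732280e-04]
 [-1.50725454e-04 -1.63453100e-03 -9.99998653e-01]] 0.9957688906941146
scene {'vertical_fov': 54.95825260803698, 'cx': 261.2097523578661, 'cy': 193.9249944232601, 'dist_coeffs': array([0.00979646, 0.        , 0.        , 0.        , 0.        ]), 'world_from_camera': array([[ 0.83014052,  0.3093229 , -0.46388151,  0.993621  ],
       [ 0.55741518, -0.47901497,  0.67810985, -0.62637128],
       [-0.01245128, -0.82150106, -0.57007102,  0.61666788],
       [ 0.        ,  0.        ,  0.        ,  1.        ]])}
side {'vertical_fov': 43.31465261908686, 'cx': 256.3417925940393, 'cy': 195.4822341345464, 'dist_coeffs': array([0.02815552, 0.        , 0.        , 0.        , 0.        ]), 'world_from_camera': array([[ 0.98501871, -0.07016449,  0.15752805,  0.34844485],
       [-0.17197391, -0.46733216,  0.86719411, -1.0836621 ],
       [ 0.01277169, -0.88129314, -0.47239739,  0.6743484 ],
       [ 0.        ,  0.        ,  0.        ,  1.        ]])}
wrist {'vertical_fov': 59.73867366059924, 'cx': 251.9884855347268, 'cy': 196.61709592951027, 'dist_coeffs': array([-0.0730551,  0.       ,  0.       ,  0.       ,  0.       ]), 'world_from_camera': array([[ 9.99998733e-01, -3.92853951e-04, -1.54242275e-03,
         6.24684561e-01],
       [-7.90785371e-04, -9.63625502e-01, -2.67255059e-01,
         6.75343279e-02],
       [-1.38132569e-03,  2.67255940e-01, -9.63624592e-01,
         3.73541633e-01],
       [ 0.00000000e+00,  0.00000000e+00,  0.00000000e+00,
         1.00000000e+00]])}
```

View pics/scene0.png

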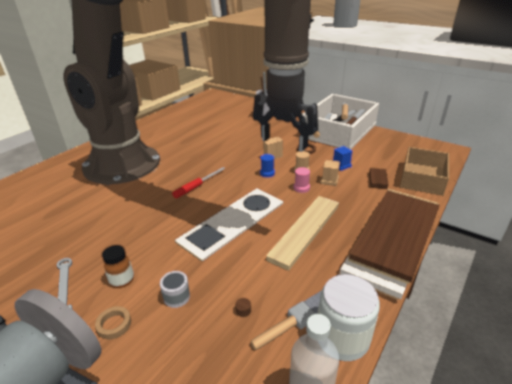

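View pics/side0.png

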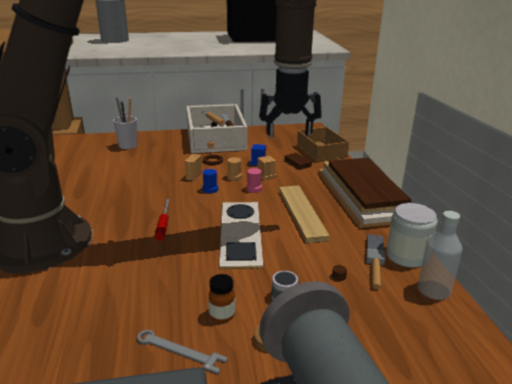

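View pics/wrist0.png

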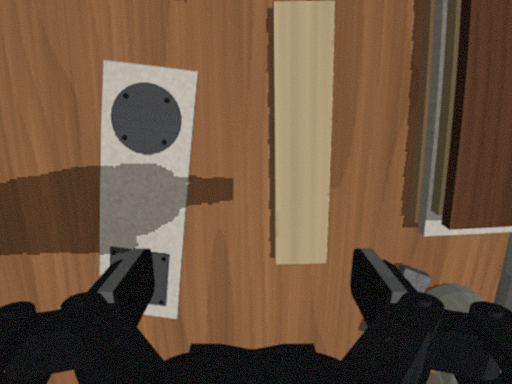

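```bash
cat > h.py <<'E'
from workcell import ctrl
import cv2,numpy as np
from scipy.optimize import minimize
def K(c):
    f=192/np.tan(np.radians(c['vertical_fov'])/2)
    return np.array([[f,0,c['cx']],[0,f,c['cy']],[0,0,1.]])
def proj(c,P):
    w=np.linalg.inv(c['world_from_camera'])
    p,_=cv2.projectPoints(np.asarray(P,float).reshape(-1,3),cv2.Rodrigues(w[:3,:3])[0],w[:3,3],K(c),c['dist_coeffs'])
    return p.reshape(-1,2)
def back(c,uv,z):
    n=cv2.undistortPoints(np.array(uv,float).reshape(-1,1,2),K(c),c['dist_coeffs']).reshape(-1,2)
    W=c['world_from_camera'];d=np.c_[n,np.ones(len(n))]@W[:3,:3].T;o=W[:3,3]
    return o+d*((z-o[2])/d[:,2])[:,None]
def ring(r,z,n=24):
    a=np.arange(n)*2*np.pi/n;return [[r*np.cos(t),r*np.sin(t),z] for t in a]
def rect(w,l,z): return [[sx*w/2,sy*l/2,z] for sx in(-1,1) for sy in (-1,1)]
M={'round_leg':[ring(.024,0)+ring(.024,.012)+ring(.019,.017),ring(.021,.023)+ring(.021,.06)],
'square_leg':[rect(.048,.048,0)+rect(.048,.048,.012),rect(.042,.042,.012)+rect(.042,.042,.06)],
'middle_block':[rect(.03,.06,0)+rect(.03,.06,.064)],
'shelf_board':[rect(.06,.28,0)+rect(.06,.28,.018)],
'filler_tin':[ring(.027,0)+ring(.027,.05)],
'glass_jar':[ring(.026,0)+ring(.026,.085)],
'base_board':[rect(.1,.3,0)+rect(.1,.3,.008)],
'round_plate':[ring(.038,0)+ring(.038,.004)],
'square_plate':[rect(.072,.072,0)+rect(.072,.072,.004)]}
S=8
def render(c,name,x,y,a,z):
    m=np.zeros((384,512),np.uint8);R=np.array([[np.cos(a),-np.sin(a),0],[np.sin(a),np.cos(a),0],[0,0,1]])
    for part in M[name]:
        p=proj(c,np.array(part)@R.T+[x,y,z]);h=cv2.convexHull(p.astype(np.float32))
        cv2.fillConvexPoly(m,np.round(h*2**S).astype(np.int32),255,cv2.LINE_AA,S)
    return m/255.
def fit(obs,name,x0,z=0,a0s=(0,)):
    """obs: list of (calib, region)"""
    best=None
    sm=[cv2.GaussianBlur(r.astype(float),(0,0),1) for _,r in obs]
    def cost(v):
        t=0
        for (c,r),s in zip(obs,sm):
            m=cv2.GaussianBlur(render(c,name,v[0]/100,v[1]/100,v[2]/5,z),(0,0),1)
            t+=np.abs(m-s).sum()/r.sum()
        return t/len(obs)
    for a in a0s:
        v0=np.array([x0[0]*100,x0[1]*100,a*5])
        r=minimize(cost,v0,method='Nelder-Mead',options=dict(initial_simplex=v0+np.array([[0,0,0],[1,0,0],[0,1,0],[0,0,1]]),xatol=.01,fatol=1e-4))
        if best is None or r.fun<best.fun: best=r
    return best.x[0]/100,best.x[1]/100,best.x[2]/5,best.fun
def state(): 
    s=ctrl.read_state();return s
E
python3 - <<'E'
from h import *
import pickle
D={}
for n in ['scene','side','wrist']:
    f=ctrl.grab_frame(n);c=ctrl.get_calibration(n);L={}
    for o in M:
        try:L[o]=ctrl.cut_out(n,o)
        except Exception as e:print(e);L[o]=[]
        for d in L[o]:
            print(n,o,round(d['confidence'],2),np.round(d['point']),d['region'].sum(),f[d['region']].mean(0).astype(int),np.round(back(c,[d['point'][::-1]],.03)[0],3))
    D[n]=(c,f,L)
pickle.dump(D,open('d0.pkl','wb'))
print(ctrl.read_state()['time_s'])
E
```

```text
scene round_leg 0.89 [182. 304.] 355 [122 105 179] [0.587 0.189 0.03 ]
scene round_leg 0.63 [160. 302.] 227 [ 94 128 166] [0.52  0.301 0.03 ]
scene round_leg 0.52 [165. 264.] 249 [140  69  41] [0.436 0.209 0.03 ]
scene square_leg 0.76 [170. 329.] 393 [ 92 127 162] [0.619 0.29  0.03 ]
scene square_leg 0.58 [290. 173.] 825 [118 118 119] [ 0.556 -0.31   0.03 ]
scene middle_block 0.82 [147. 278.] 332 [ 93 128 165] [0.408 0.333 0.03 ]
scene middle_block 0.36 [160. 302.] 193 [ 93 129 166] [0.519 0.301 0.03 ]
scene shelf_board 0.56 [233. 303.] 2057 [139 187 214] [ 0.693 -0.012  0.03 ]
scene filler_tin 0.6 [286. 176.] 852 [118 118 120] [ 0.554 -0.299  0.03 ]
scene filler_tin 0.45 [203. 257.] 372 [103 102 101] [0.531 0.028 0.03 ]
scene filler_tin 0.31 [144. 276.] 306 [ 93 129 165] [0.393 0.349 0.03 ]
scene glass_jar 0.65 [268. 117.] 1036 [ 69  85 103] [ 0.41  -0.334  0.03 ]
scene base_board 0.88 [224. 228.] 2116 [175 185 193] [ 0.519 -0.082  0.03 ]
scene round_plate 0.86 [200. 257.] 373 [104 104 103] [0.523 0.041 0.03 ]
side round_leg 0.85 [182. 253.] 331 [ 74  57 123] [0.568 0.186 0.03 ]
sid
[... 455 characters left out ...]
495 [77 76 77] [ 0.551 -0.295  0.03 ]
side glass_jar 0.78 [299. 224.] 1079 [36 48 61] [ 0.422 -0.324  0.03 ]
side base_board 0.87 [234. 245.] 1634 [122 134 142] [ 0.502 -0.094  0.03 ]
side round_plate 0.52 [210. 239.] 338 [58 57 55] [0.503 0.024 0.03 ]
side round_plate 0.42 [167. 195.] 421 [ 43  77 111] [0.405 0.315 0.03 ]
side square_plate 0.63 [252. 238.] 558 [54 52 50] [ 0.475 -0.166  0.03 ]
wrist shelf_board 0.86 [123. 302.] 15013 [117 152 171] [0.675 0.049 0.03 ]
wrist base_board 0.55 [184. 146.] 13950 [140 150 156] [ 0.512 -0.013  0.03 ]
wrist round_plate 0.92 [117. 143.] 3994 [72 71 70] [0.515 0.056 0.03 ]
wrist square_plate 0.93 [269. 155.] 1052 [68 68 67] [ 0.513 -0.114  0.03 ]
1.65
```

```bash
python3 - <<'E'
from h import *
import pickle
D=pickle.load(open('d0.pkl','rb'))
def go(name,idx,x0,z=0,a0s=(0,)):
    obs=[(D[n][0],D[n][2][name][i]['region']) for n,i in idx]
    print(name,[n for n,_ in idx],np.round(fit(obs,name,x0,z,a0s),3))
A4=(-.6,-.2,.2,.6);A8=(-1.2,-.8,-.4,0,.4,.8,1.2,1.57)
for idx in ([('scene',1),('side',1)],[('scene',1)],[('side',1)]): go('round_leg',idx,(.51,.27))
go('round_leg',[('scene',0),('side',0)],(.57,.19))
go('round_leg',[('scene',2),('side',2)],(.44,.2))
for idx in ([('scene',0),('side',0)],[('scene',0)],[('side',0)]):
  go('square_leg',idx,(.62,.27),0,A4)
  go('middle_block',idx,(.4,.32),0,A8)
  go('filler_tin',idx,(.55,-.3))
  go('glass_jar',idx,(.42,-.33))
  go('base_board',idx,(.51,-.05),0,(-.1,.1))
  go('shelf_board',idx,(.67,0),0,(-.1,.1))
go('base_board',[('wrist',0)],(.51,-.05),0,(-.1,.1))
go('shelf_board',[('wrist',0)],(.67,0),0,(-.1,.1))
go('round_plate',[('wrist',0)],(.51,.06),.008)
go('round_plate',[('scene',0),('side',0)],(.51,.06),.008)
go('round_plate',[('scene',0),('side',0),('wrist',0)],(.51,.06),.008)
go('square_plate',[('side',0)],(.51,-.12),.008)
# outlines
for n in ['scene','side']:
    c,f,L=D[n];g=f.copy()
    for o in L:
        for d in L[o]:
            cs,_=cv2.findContours(d['region'].astype(np.uint8),0,2);cv2.drawContours(g,cs,-1,(0,255,0) if d['confidence']>.5 else (0,0,255),1)
    y0,x0=(120,160) if n=='scene' else (130,150)
    cv2.imwrite(f'pics/crop_{n}.png',cv2.resize(g[y0:y0+150,x0:x0+200],None,fx=4,fy=4))
E
```

```text
round_leg ['scene', 'side'] [ 0.526  0.29  -0.457  0.389]
round_leg ['scene'] [ 0.513  0.313 -0.462  0.493]
round_leg ['side'] [ 0.526  0.289 -0.282  0.232]
round_leg ['scene', 'side'] [ 0.574  0.201 -0.152  0.145]
round_leg ['scene', 'side'] [ 0.442  0.215 -0.188  0.29 ]
square_leg ['scene', 'side'] [0.627 0.284 0.354 0.194]
middle_block ['scene', 'side'] [ 0.399  0.319 -0.344  0.24 ]
filler_tin ['scene', 'side'] [ 0.553 -0.301  0.16   0.445]
glass_jar ['scene', 'side'] [ 0.417 -0.335  0.075  0.199]
base_board ['scene', 'side'] [ 0.497 -0.038 -0.133  0.59 ]
shelf_board ['scene', 'side'] [0.678 0.032 0.017 0.112]
square_leg ['scene'] [ 0.627  0.283 -1.201  0.101]
middle_block ['scene'] [0.394 0.328 1.258 0.308]
filler_tin ['scene'] [ 0.553 -0.302  0.154  0.109]
glass_jar ['scene'] [ 0.415 -0.334  0.209  0.16 ]
base_board ['scene'] [ 0.497 -0.038 -0.131  0.497]
shelf_board ['scene'] [0.678 0.032 0.036 0.082]
square_leg ['side'] [0.629 0.285 0.058 0.207]
middle_block ['side'] [ 0.399  0.318 -0.364  0.109]
filler_tin ['side'] [ 0.556 -0.285  0.392  0.741]
glass_jar ['side'] [ 0.418 -0.329  0.066  0.22 ]
base_board ['side'] [ 0.498 -0.037 -0.13   0.681]
shelf_board ['side'] [0.677 0.031 0.    0.137]
base_board ['wrist'] [ 0.496 -0.04  -0.136  0.586]
shelf_board ['wrist'] [0.678 0.028 0.02  0.028]
round_plate ['wrist'] [0.51  0.053 0.087 0.035]
round_plate ['scene', 'side'] [ 0.511  0.057 -0.016  0.117]
round_plate ['scene', 'side', 'wrist'] [0.51  0.054 0.053 0.102]
square_plate ['side'] [ 0.485 -0.132 -0.088  0.123]
```

View pics/crop_scene.png

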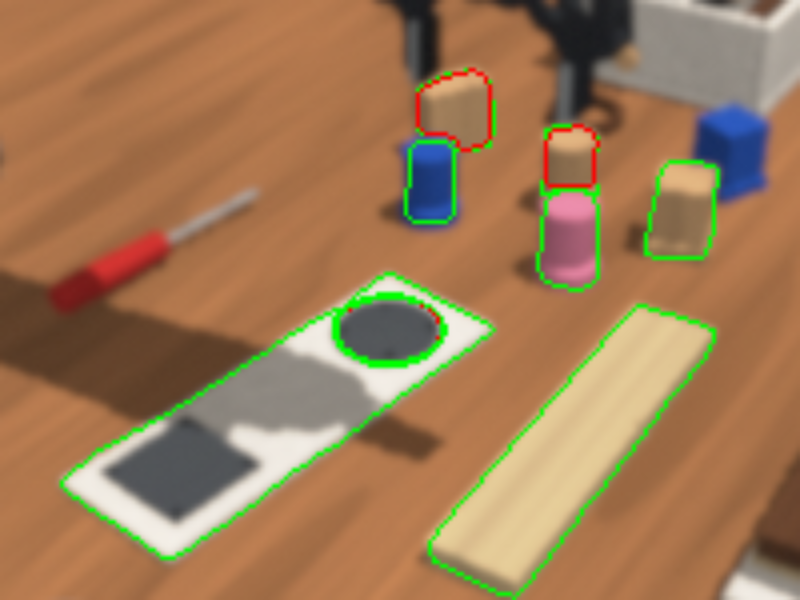

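View pics/crop_side.png

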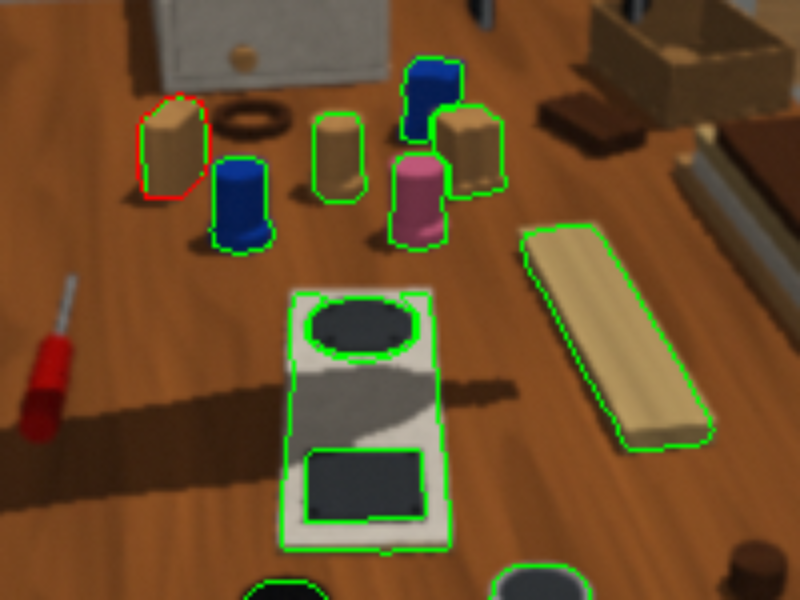

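```bash
python3 -m creep '[[100,[4.2,-1.8,0],[0,0,0]],[100,[4.2,-1.8,0],[0,0,0]],[100,[4.2,-1.8,0],[0,0,0]],[100,[4.2,-1.8,0],[0,0,0]],[100,[4.2,-1.8,0],[0,0,0]],[100,[4.2,-1.8,0],[0,0,0]],[100,[0,0,0],[0,0,0]],[100,[0,0,0],[0,0,0]]]'
cat > look.py <<'E'
from h import *
import sys,pickle
# usage: look.py tag cam name,name
def look(cam,names,tag):
    c=ctrl.get_calibration(cam);f=ctrl.grab_frame(cam);g=f.copy();L={}
    for o in names:
        L[o]=ctrl.cut_out(cam,o)
        for d in L[o]:
            p=np.round(d['point']).astype(int)
            print(cam,o,round(d['confidence'],2),p,d['region'].sum(),f[d['region']].mean(0).astype(int),np.round(back(c,[d['point'][::-1]],.03)[0],3))
            cs,_=cv2.findContours(d['region'].astype(np.uint8),0,2);cv2.drawContours(g,cs,-1,(0,255,0) if d['confidence']>.5 else (0,0,255),1)
    cv2.imwrite(f'pics/{tag}.png',g);cv2.imwrite(f'pics/{tag}_raw.png',f);pickle.dump((c,f,L),open(f'{tag}.pkl','wb'))
    s=ctrl.read_state();print(s['time_s'],np.round(s['ee_pos'],4),np.round(s['ft_force'],1),round(s['opening'],3))
    return c,f,L
if __name__=='__main__': look(sys.argv[2],sys.argv[3].split(','),sys.argv[1])
E
python3 look.py w1 wrist round_leg,square_leg,middle_block
```

```text
time_s: 2.45
ee_pos: [0.5164, 0.2533, 0.1978]
orientation: [[-0.003, 1.0, 0.0], [1.0, 0.003, 0.0], [0.0, 0.0, -1.0]]
ft_force: [0.6, -1.2, 0.3]
opening: 0.999
wrist round_leg 0.97 [222 302] 2064 [122 107 167] [0.572 0.197 0.03 ]
wrist round_leg 0.79 [210 183] 2172 [98 52 32] [0.441 0.211 0.03 ]
wrist round_leg 0.73 [141 262] 1698 [117 155 186] [0.526 0.284 0.03 ]
wrist square_leg 0.77 [144 357] 2910 [ 98 132 159] [0.624 0.283 0.03 ]
wrist square_leg 0.69 [ 39 360] 3606 [134  77  48] [0.621 0.384 0.03 ]
wrist middle_block 0.83 [110 134] 3243 [ 95 129 156] [0.397 0.316 0.03 ]
2.65 [0.5178 0.2503 0.1977] [-0.9 -0.4 -0.7] 0.999
```

View pics/w1.png

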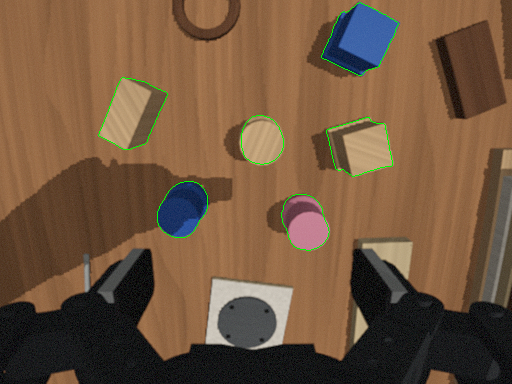

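```bash
python3 - <<'E'
from h import *
import pickle
c,f,L=pickle.load(open('w1.pkl','rb'))
D=pickle.load(open('d0.pkl','rb'))
A4=(-.6,-.2,.2,.6);A8=(-1.2,-.8,-.4,0,.4,.8,1.2,1.57)
def g(name,i,x0,A=(0,)): print(name,np.round(fit([(c,L[name][i]['region'])],name,x0,0,A),3))
g('round_leg',2,(.526,.29));g('round_leg',0,(.574,.2));g('round_leg',1,(.442,.21))
g('square_leg',0,(.627,.284),A4);g('square_leg',1,(.62,.38),A4);g('middle_block',0,(.4,.318),A8)
# base filled
def fill(r):
    return cv2.fillPoly(np.zeros(r.shape,np.uint8),[cv2.convexHull(np.vstack(cv2.findContours(r.astype(np.uint8),0,2)[0]))],1).astype(bool)
obs=[(D[n][0],fill(D[n][2]['base_board'][0]['region'])) for n in ['scene','side','wrist']]
for o in (obs,obs[:1],obs[1:2],obs[2:]): print(np.round(fit(o,'base_board',(.497,-.04),0,(-.13,)),4))
E
```

```text
round_leg [ 0.524  0.287 -0.029  0.118]
round_leg [0.573 0.197 0.15  0.06 ]
round_leg [0.441 0.212 0.025 0.033]
square_leg [ 0.626  0.28  -1.328  0.087]
square_leg [ 0.618  0.382 -0.439  0.059]
middle_block [ 0.399  0.313 -0.472  0.061]
[ 0.4974 -0.0391 -0.132   0.0424]
[ 0.4977 -0.0387 -0.1336  0.0245]
[ 0.4977 -0.0395 -0.1332  0.049 ]
[ 0.497  -0.0395 -0.133   0.0487]
```

```bash
python3 - <<'E'
from h import *
import pickle
c,f,L=pickle.load(open('w1.pkl','rb'))
r=L['round_leg'][2]['region'];g=f.copy()
m=render(c,'round_leg',.524,.287,0,0);h,_=cv2.findContours((m>.5).astype(np.uint8),0,2);cv2.drawContours(g,h,-1,(0,0,255),1)
p=proj(c,np.array(ring(.021,.06,40))+[.524,.287,0]);cv2.polylines(g,[np.round(p).astype(int)],True,(255,255,0),1)
for nm,i,x,y,a in(('square_leg',0,.626,.28,.243),('middle_block',0,.399,.313,-.472)):
    m=render(c,nm,x,y,a,0);h,_=cv2.findContours((m>.5).astype(np.uint8),0,2);cv2.drawContours(g,h,-1,(0,0,255),1)
cv2.imwrite('pics/chk.png',cv2.resize(g[60:210,90:410],None,fx=2.5,fy=2.5))
E
```

```text
(no output)
```

View pics/chk.png

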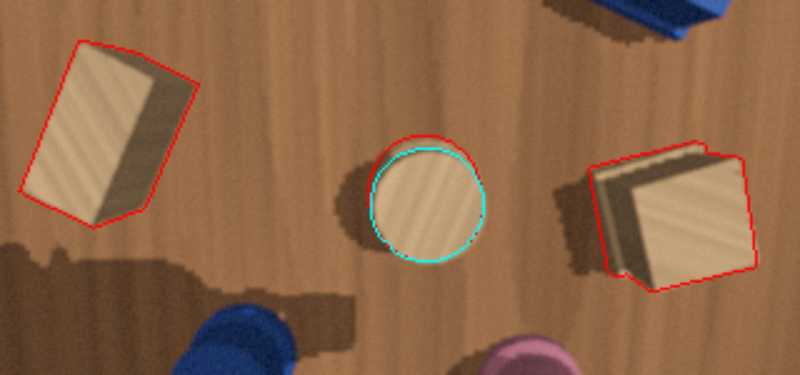

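```bash
python3 -m creep '[[100,[3.7,0.6,2],[0,0,0]],[100,[0,0,4.5],[0,0,0]],[100,[0,0,4.5],[0,0,0]],[100,[0,0,4.5],[0,0,0]],[100,[0,0,2.3],[0,0,0]],[100,[0,0,0],[0,0,0]],[100,[0,0,0],[0,0,0]]]'
```

```text
time_s: 3.35
ee_pos: [0.5239, 0.2883, 0.0202]
orientation: [[0.002, 1.0, 0.0], [1.0, -0.002, -0.0], [-0.0, 0.0, -1.0]]
ft_force: [-0.1, 0.3, 0.9]
opening: 1.002
```

```bash
python3 -m creep '[[0,[0,0,0],[0,0,0]],[0,[0,0,0],[0,0,0]],[0,[0,0,0],[0,0,0]],[0,[0,0,0],[0,0,0]],[0,[0,0,0],[0,0,0]],[0,[0,0,0],[0,0,0]]]'
python3 look.py w2 wrist round_leg; python3 look.py s2 side round_leg
```

```text
time_s: 3.95
ee_pos: [0.5241, 0.2897, 0.0214]
orientation: [[0.0, 1.0, 0.002], [1.0, -0.0, 0.001], [0.001, 0.002, -1.0]]
ft_force: [-0.8, -1.0, 9.4]
opening: 0.448
wrist round_leg 0.95 [335 300] 364 [ 89  78 127] [0.553 0.225 0.03 ]
wrist round_leg 0.73 [364 127] 723 [114  60  33] [0.445 0.202 0.03 ]
wrist round_leg 0.56 [251 253] 8641 [ 88 119 146] [0.525 0.28  0.03 ]
4.05 [0.5242 0.2897 0.0214] [-1.  -1.   8.1] 0.446
side round_leg 0.56 [182 211] 356 [82 32 16] [0.446 0.205 0.03 ]
side round_leg 0.54 [181 252] 306 [ 74  56 123] [0.567 0.193 0.03 ]
side round_leg 0.53 [173 233] 288 [36 64 92] [0.516 0.252 0.03 ]
4.15 [0.5241 0.2897 0.0214] [-0.8  0.1  9. ] 0.448
```

View pics/w2.png

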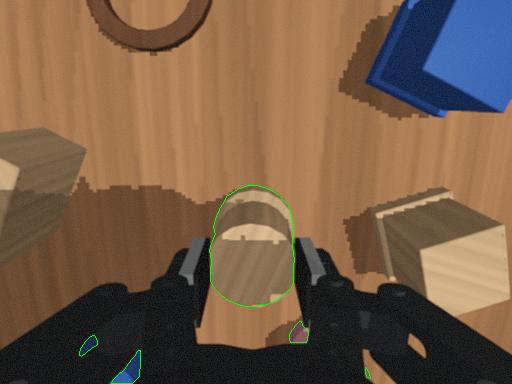

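View pics/s2.png

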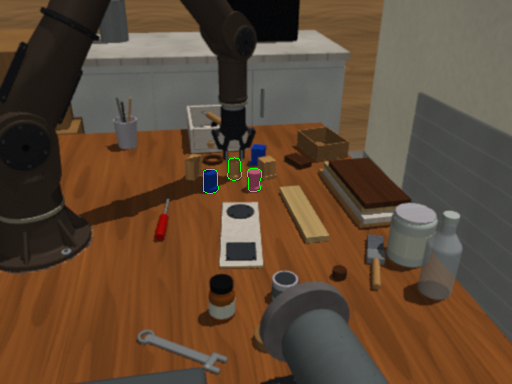

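```bash
python3 - <<'E'
from h import *
import pickle
c,f,L=pickle.load(open('w2.pkl','rb'))
print(fit([(c,L['round_leg'][2]['region'])],'round_leg',(.524,.287),0))
E
```

```text
(np.float64(0.5241418716316605), np.float64(0.28589796963609587), np.float64(0.06432229468489085), np.float64(0.051005154660068844))
```

```bash
python3 -m creep '[[0,[0,0,-4],[0,0,0]],[0,[0,0,-4],[0,0,0]],[0,[-4.64,-0.28,0],[0,0,0]],[0,[-4.64,-0.28,0],[0,0,0]],[0,[-4.64,-0.28,0],[0,0,0]],[0,[-4.64,-0.28,0],[0,0,0]],[0,[-4.64,-0.28,0],[0,0,0]],[0,[0,0,0],[0,0,0]],[0,[0,0,0],[0,0,0]],[0,[0,0,4],[0,0,0]],[0,[0,0,1.5],[0,0,0]],[0,[0,0,0],[0,0,0]],[0,[0,0,0],[0,0,0]]]'
python3 look.py w3 wrist round_leg,round_plate;python3 look.py s3 side round_leg,round_plate;python3 look.py c3 scene round_leg,round_plate
```

```text
time_s: 5.45
ee_pos: [0.5093, 0.0583, 0.0451]
orientation: [[-0.002, 1.0, 0.0], [1.0, 0.002, 0.0], [0.0, 0.0, -1.0]]
ft_force: [-0.5, 0.1, -0.9]
opening: 0.446
wrist round_leg 0.9 [247 254] 8573 [ 76 104 129] [0.511 0.04  0.03 ]
wrist round_leg 0.8 [ 11 360] 1402 [ 78  67 112] [0.566 0.175 0.03 ]
wrist round_plate 0.7 [184 249] 3971 [74 74 73] [0.507 0.08  0.03 ]
5.6 [0.51   0.0577 0.0459] [-0.7  0.5  0.4] 0.444
side round_leg 0.8 [200 239] 432 [38 66 93] [0.511 0.078 0.03 ]
side round_leg 0.53 [181 210] 359 [89 36 20] [0.442 0.212 0.03 ]
side round_leg 0.52 [183 255] 196 [ 68  52 113] [0.573 0.179 0.03 ]
side round_leg 0.45 [251 240] 556 [56 54 52] [ 0.478 -0.162  0.03 ]
side round_plate 0.69 [216 238] 229 [42 42 41] [ 0.496 -0.006  0.03 ]
side round_plate 0.5 [236 241] 1733 [151 165 174] [ 0.491 -0.101  0.03 ]
5.75 [0.5096 0.0572 0.0455] [ 0.7  0.2 -0.5] 0.444
scene round_leg 0.91 [181 302] 335 [122 104 178] [0.579 0.193 0.03 ]
scene round_leg 0.74 [192 257] 403 [ 77 105 134] [0.501 0.072 0.03 ]
scene round_leg 0.39 [172 268] 59 [119  67  54] [0.47 0.18 0.03]
scene round_plate 0.69 [205 257] 199 [78 79 80] [0.536 0.022 0.03 ]
5.9 [0.5092 0.057  0.0451] [-0.  -0.7 -0.7] 0.448
```

View pics/w3.png

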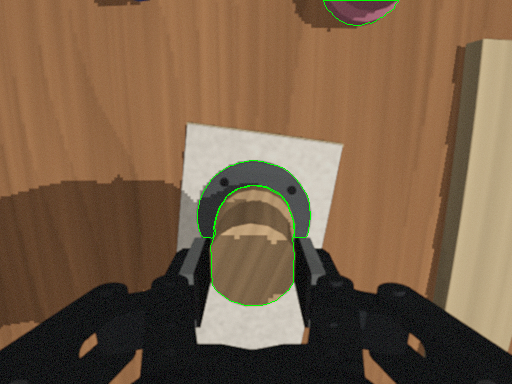

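View pics/s3.png

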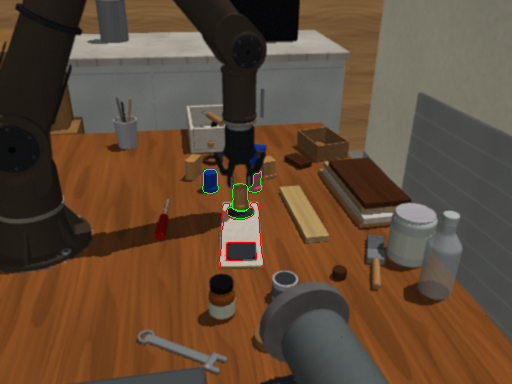

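```bash
python3 -m creep '[[0,[0,0,0.6],[0,0,0]],[0,[0,0,0.6],[0,0,0]],[0,[0,0,0],[0,0,0]],[0,[0,0,0],[0,0,0]]]'
```

```text
time_s: 6.3
ee_pos: [0.5093, 0.0571, 0.0325]
orientation: [[0.0, 1.0, 0.0], [1.0, -0.0, 0.0], [0.0, 0.0, -1.0]]
ft_force: [0.6, 0.0, 0.8]
opening: 0.45
```

```bash
python3 -m creep '[[0,[0,0,0.1],[0,0,0]],[0,[0,0,0],[0,0,0]]]';python3 -m creep '[[0,[0,0,0.1],[0,0,0]],[0,[0,0,0],[0,0,0]]]'
```

```text
time_s: 6.5
ee_pos: [0.5093, 0.057, 0.0323]
orientation: [[0.0, 1.0, 0.001], [1.0, -0.0, 0.0], [0.0, 0.001, -1.0]]
ft_force: [-1.6, 0.4, 10.0]
opening: 0.445
time_s: 6.7
ee_pos: [0.5093, 0.057, 0.0321]
orientation: [[0.0, 1.0, 0.001], [1.0, -0.0, 0.0], [0.0, 0.001, -1.0]]
ft_force: [-5.0, -1.5, 23.8]
opening: 0.447
```

```bash
python3 -m creep '[[0,[0,0,-0.15],[0,0,0]],[100,[0,0,0],[0,0,0]],[100,[0,0,0],[0,0,0]],[100,[0,0,0],[0,0,0]],[100,[0,0,0],[0,0,0]],[100,[0,0,0],[0,0,0]],[100,[0,0,-4],[0,0,0]],[100,[0,0,-4],[0,0,0]],[100,[0,0,-4],[0,0,0]],[100,[0,0,0],[0,0,0]]]'
python3 look.py w4 wrist round_leg,round_plate,square_leg
```

```text
time_s: 7.7
ee_pos: [0.5123, 0.0576, 0.1573]
orientation: [[0.0, 1.0, 0.009], [1.0, -0.0, 0.002], [0.002, 0.009, -1.0]]
ft_force: [0.6, -0.6, -0.2]
opening: 0.999
wrist round_leg 0.91 [190 248] 2624 [ 78 108 133] [0.509 0.048 0.03 ]
wrist round_leg 0.76 [ 22 322] 2722 [109  96 149] [0.573 0.193 0.03 ]
wrist round_leg 0.64 [ 13 173] 1795 [99 51 30] [0.447 0.201 0.03 ]
wrist round_plate 0.6 [161 255] 1933 [67 67 66] [0.516 0.075 0.03 ]
7.9 [0.5082 0.0568 0.1512] [-0.5 -0.3 -0.2] 0.999
```

View pics/w4.png

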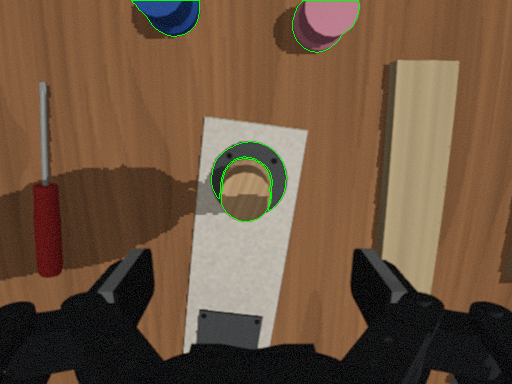

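```bash
python3 -m creep '[[100,[3.72,1.97,0],[0,0,0]],[100,[3.72,1.97,0],[0,0,0]],[100,[3.72,1.97,0],[0,0,0]],[100,[3.72,1.97,0],[0,0,0]],[100,[3.72,1.97,0],[0,0,0]],[100,[3.72,1.97,0],[0,0,0]],[100,[0,0,2],[0,0,-7]],[100,[0,0,3],[0,0,-7]],[100,[0,0,1],[0,0,0]],[100,[0,0,0],[0,0,0]]]'
python3 look.py w5 wrist square_leg
python3 - <<'E'
from h import *
import pickle
c,f,L=pickle.load(open('w4.pkl','rb'))
print(fit([(c,L['round_leg'][0]['region'])],'round_leg',(.51,.056),.012))
c,f,L=pickle.load(open('w5.pkl','rb'))
print(fit([(c,L['square_leg'][0]['region'])],'square_leg',(.626,.28),0,(.2,)))
print(ctrl.read_state()['orientation'])
E
```

```text
time_s: 8.9
ee_pos: [0.6254, 0.2789, 0.0891]
orientation: [[-0.238, 0.971, -0.005], [0.971, 0.238, -0.003], [-0.001, -0.006, -1.0]]
ft_force: [-0.4, 0.5, 1.1]
opening: 1.003
wrist square_leg 0.73 [ 47 281] 6189 [163  94  58] [0.619 0.385 0.03 ]
wrist square_leg 0.67 [197 251] 5151 [ 87 118 145] [0.624 0.28  0.03 ]
9.0 [0.6274 0.2799 0.0925] [ 0.9 -0.   0.8] 0.999
(np.float64(0.5076497736517186), np.float64(0.05263783831763907), np.float64(0.15431816767759957), np.float64(0.08182453143538014))
(np.float64(0.5728518518518527), np.float64(0.47833333333333344), np.float64(-1.2259259259259254), np.float64(1.0000689783680348))
[[-2.38711443e-01  9.71090536e-01 -1.35945432e-04]
 [ 9.71090542e-01  2.38711429e-01 -1.08997104e-04]
 [-7.33943276e-05 -1.58034179e-04 -9.99999985e-01]]
```

View pics/w5.png

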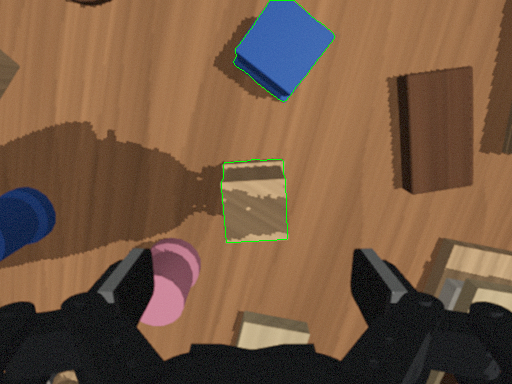

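```bash
python3 -m creep '[[100,[0,0,4],[0,0,0]],[100,[0,0,3.2],[0,0,0]],[100,[0,0,0],[0,0,0]],[0,[0,0,0],[0,0,0]],[0,[0,0,0],[0,0,0]],[0,[0,0,0],[0,0,0]],[0,[0,0,0],[0,0,0]],[0,[0,0,0],[0,0,0]],[0,[0,0,0],[0,0,0]]]'
python3 look.py w6 wrist square_leg
python3 - <<'E'
from h import *
import pickle
c,f,L=pickle.load(open('w6.pkl','rb'))
for d in L['square_leg']:
  try: print(np.round(fit([(c,d['region'])],'square_leg',(.626,.28),0,(.24,)),4))
  except: pass
E
```

```text
time_s: 9.9
ee_pos: [0.6285, 0.281, 0.0231]
orientation: [[-0.242, 0.97, 0.003], [0.97, 0.242, 0.002], [0.001, 0.003, -1.0]]
ft_force: [-2.9, -0.4, 10.6]
opening: 0.454
wrist square_leg 0.68 [236 248] 10229 [ 85 116 141] [0.627 0.279 0.03 ]
10.0 [0.6285 0.281  0.0231] [-2.1 -1.6 10.5] 0.46
[0.628  0.2802 0.3127 0.074 ]
```

View pics/w6.png

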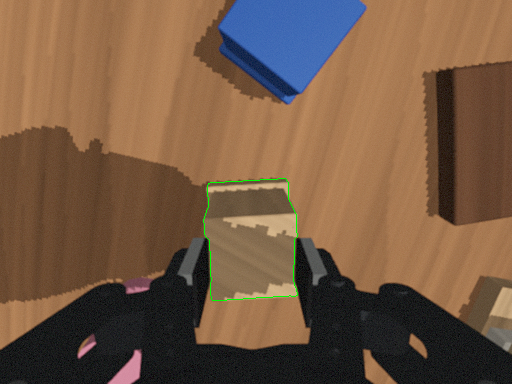

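```bash
python3 -m creep '[[0,[0,0,-3.5],[0,0,0]],[0,[0,0,-3.5],[0,0,7.2]],[0,[0,0,-3.5],[0,0,7.2]],[0,[0,0,0],[0,0,7.2]],[0,[-4.28,-0.88,0],[0,0,0]],[0,[-4.28,-0.88,0],[0,0,0]],[0,[-4.28,-0.88,0],[0,0,0]],[0,[-4.28,-0.88,0],[0,0,0]],[0,[-4.28,-0.88,0],[0,0,0]],[0,[-4.28,-0.88,0],[0,0,0]],[0,[-4.28,-0.88,0],[0,0,0]],[0,[-4.28,-0.88,0],[0,0,0]],[0,[-4.28,-0.88,0],[0,0,0]],[0,[-4.28,-0.88,0],[0,0,0]],[0,[0,0,0],[0,0,0]],[0,[0,0,4],[0,0,0]],[0,[0,0,3],[0,0,0]],[0,[0,0,0],[0,0,0]],[0,[0,0,0],[0,0,0]]]'
python3 look.py w7 wrist square_leg,square_plate;python3 look.py s7 side square_leg,round_leg
```

```text
time_s: 11.9
ee_pos: [0.4838, -0.1321, 0.0561]
orientation: [[0.132, 0.991, 0.0], [0.991, -0.132, 0.0], [0.0, 0.0, -1.0]]
ft_force: [0.4, 0.9, -0.5]
opening: 0.454
wrist square_leg 0.76 [236 252] 10242 [ 75 104 128] [ 0.481 -0.147  0.03 ]
wrist square_plate 0.97 [174 265] 3081 [72 72 71] [ 0.495 -0.108  0.03 ]
12.05 [ 0.4849 -0.1325  0.057 ] [ 0.3 -0.4 -1.5] 0.447
side square_leg 0.57 [157 263] 154 [94 37 19] [0.631 0.359 0.03 ]
side round_leg 0.72 [240 253] 1019 [150 164 174] [ 0.516 -0.124  0.03 ]
side round_leg 0.71 [210 240] 277 [42 71 99] [0.505 0.025 0.03 ]
side round_leg 0.6 [188 257] 48 [ 79  62 134] [0.573 0.145 0.03 ]
side round_leg 0.54 [181 207] 261 [94 36 16] [0.435 0.213 0.03 ]
12.2 [ 0.4842 -0.1325  0.0563] [ 0.1  0.1 -0.8] 0.449
```

View pics/w7.png

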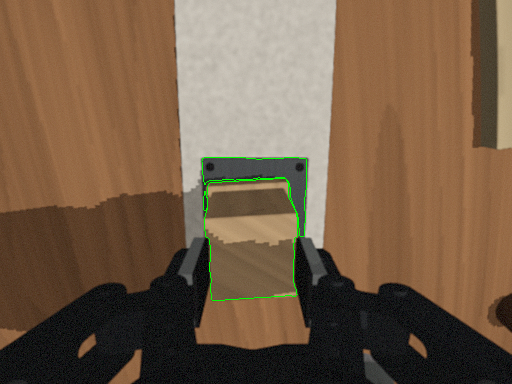

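View pics/s7.png

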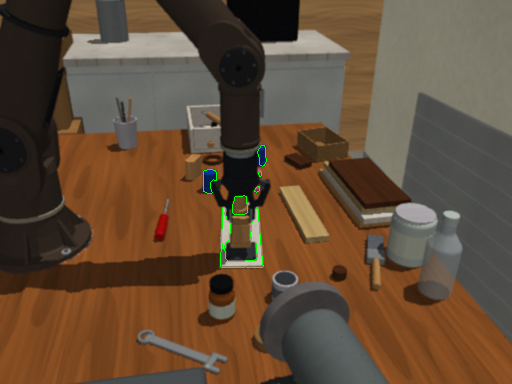

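```bash
python3 - <<'E'
from h import *
import pickle
c,f,L=pickle.load(open('w7.pkl','rb'))
print(np.round(fit([(c,L['square_leg'][0]['region'])],'square_leg',(.485,-.133),.0334,(-.133,)),4))
r=L['square_plate'][0]['region']|L['square_leg'][0]['region']
M['x']=[[]]
# plate: use far edge line + sides
ys,xs=np.nonzero(L['square_plate'][0]['region'])
for row in (157,160,165,170,175,180,190,200):
    q=xs[ys==row];print(row,q.min() if len(q) else None,q.max() if len(q) else None)
P=proj(c,np.array(rect(.072,.072,.004))@np.array([[.9912,.1326,0],[-.1326,.9912,0],[0,0,1]]).T+[.4847,-.1332,.008]);print(np.round(P,1))
E
```

```text
[ 0.4832 -0.1326 -0.0692  0.0821]
157 204 298
160 202 306
165 202 306
170 202 306
175 203 306
180 203 306
190 290 305
200 203 304
[[203.9 254.5]
 [199.6 155. ]
 [303.6 254.5]
 [308.1 155. ]]
```

```bash
python3 -m creep '[[0,[0,0.1,1],[0,0,0]],[0,[0,0,1.1],[0,0,0]],[0,[0,0,0],[0,0,0]],[0,[0,0,0],[0,0,0]]]';python3 -m creep '[[0,[0,0,0.15],[0,0,0]],[0,[0,0,0],[0,0,0]]]'
```

```text
time_s: 12.6
ee_pos: [0.4839, -0.1325, 0.0333]
orientation: [[0.132, 0.991, -0.001], [0.991, -0.132, 0.0], [0.0, -0.001, -1.0]]
ft_force: [-0.4, 1.0, -1.4]
opening: 0.451
time_s: 12.8
ee_pos: [0.4844, -0.1325, 0.0324]
orientation: [[0.132, 0.991, -0.0], [0.991, -0.132, 0.0], [0.0, -0.0, -1.0]]
ft_force: [0.1, -0.0, -0.3]
opening: 0.451
```

```bash
python3 -m creep '[[0,[0,0,0.1],[0,0,0]],[0,[0,0,0.1],[0,0,0]],[0,[0,0,0],[0,0,0]]]'
```

```text
time_s: 13.1
ee_pos: [0.4848, -0.1322, 0.0316]
orientation: [[0.132, 0.991, 0.001], [0.991, -0.132, 0.0], [0.0, 0.001, -1.0]]
ft_force: [-2.7, 2.1, 12.5]
opening: 0.455
```

```bash
python3 -m creep '[[0,[0,0,-0.1],[0,0,0]],[100,[0,0,0],[0,0,0]],[100,[0,0,0],[0,0,0]],[100,[0,0,0],[0,0,0]],[100,[0,0,0],[0,0,0]],[100,[0,0,0],[0,0,0]],[100,[0,0,-4],[0,0,0]],[100,[0,0,-4],[0,0,0]],[100,[0,0,-4],[0,0,0]],[100,[0,0,0],[0,0,0]],[100,[0,0,0],[0,0,0]]]'
python3 look.py w8 wrist round_leg,square_leg,square_plate;python3 look.py s8 side square_leg,round_leg
python3 - <<'E'
from h import *
import pickle
c,f,L=pickle.load(open('w8.pkl','rb'))
if L['square_leg']:print(np.round(fit([(c,L['square_leg'][0]['region'])],'square_leg',(.485,-.133),.012,(-.133,)),4))
E
```

```text
time_s: 14.2
ee_pos: [0.4849, -0.1327, 0.1525]
orientation: [[0.132, 0.991, 0.002], [0.991, -0.132, -0.0], [-0.0, 0.002, -1.0]]
ft_force: [-0.1, -0.6, -1.2]
opening: 1.002
wrist square_leg 0.64 [181 252] 3316 [ 93 126 153] [ 0.485 -0.133  0.03 ]
wrist square_plate 0.82 [152 254] 2149 [68 70 71] [ 0.49  -0.107  0.03 ]
14.4 [ 0.4834 -0.1324  0.1504] [ 0.  -0.5 -0.8] 0.997
side square_leg 0.69 [239 240] 594 [ 50  83 114] [ 0.487 -0.116  0.03 ]
side round_leg 0.89 [205 238] 344 [ 48  84 117] [0.506 0.054 0.03 ]
side round_leg 0.68 [182 208] 300 [92 35 14] [0.436 0.204 0.03 ]
side round_leg 0.65 [182 251] 293 [ 76  57 126] [0.563 0.188 0.03 ]
14.55 [ 0.4838 -0.1324  0.1508] [0.1 0.4 1. ] 1.0
[ 0.4849 -0.1318 -0.1342  0.0901]
```

View pics/w8.png

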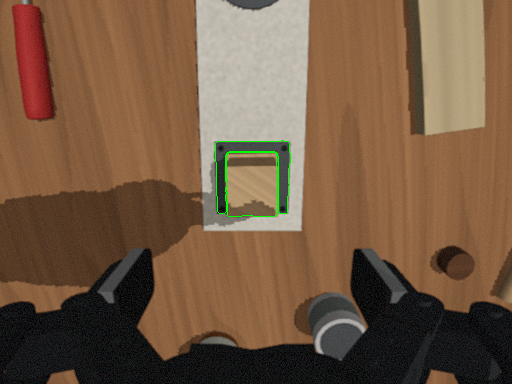

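```bash
python3 - <<'E'
from h import *
import pickle
c,f,L=pickle.load(open('s8.pkl','rb'))
print(np.round(fit([(c,L['round_leg'][0]['region'])],'round_leg',(.51,.055),.012),4))
print(np.round(fit([(c,L['square_leg'][0]['region'])],'square_leg',(.485,-.133),.012,(-.133,)),4))
E
python3 -m creep '[[100,[4.3,-1.44,0],[0,0,0]],[100,[4.3,-1.44,0],[0,0,0]],[100,[4.3,-1.44,0],[0,0,0]],[100,[4.3,-1.44,0],[0,0,0]],[100,[4.3,-1.44,0],[0,0,0]],[100,[4.3,-1.44,0],[0,0,0]],[100,[4.3,-1.44,0],[0,0,0]],[100,[4.3,-1.44,0],[0,0,0]],[100,[4.3,-1.44,0],[0,0,0]],[100,[4.3,-1.44,0],[0,0,0]],[100,[0,0,0],[0,0,6.5]],[100,[0,0,1],[0,0,6.5]],[100,[0,0,3],[0,0,6.5]],[100,[0,0,0],[0,0,0]],[100,[0,0,0],[0,0,0]]]'
python3 look.py w9 wrist middle_block
python3 - <<'E'
from h import *
import pickle
c,f,L=pickle.load(open('w9.pkl','rb'))
print(np.round(fit([(c,L['middle_block'][0]['region'])],'middle_block',(.4,.313),0,(-.47,)),4))
E
```

```text
[ 0.511   0.0627 -0.0169  0.3459]
[ 0.4853 -0.1292 -0.1278  0.1414]
time_s: 16.05
ee_pos: [0.3981, 0.3124, 0.1115]
orientation: [[0.452, 0.892, -0.001], [0.892, -0.452, -0.001], [-0.002, -0.001, -1.0]]
ft_force: [0.1, 0.4, 0.3]
opening: 1.002
wrist middle_block 0.56 [194 252] 3872 [105 142 171] [0.397 0.311 0.03 ]
wrist middle_block 0.21 [378 437] 113 [55 57 58] [0.475 0.058 0.03 ]
16.15 [0.399  0.3131 0.1126] [0.2 0.1 0.5] 1.003
[ 0.398   0.3129 -0.4978  0.0836]
```

View pics/w9.png

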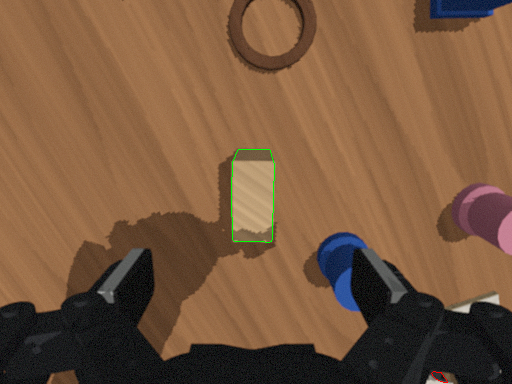

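```bash
python3 -m creep '[[100,[0,0,4],[0,0,0]],[100,[0,0,4],[0,0,0]],[100,[0,0,1],[0,0,0]],[100,[0,0,0],[0,0,0]],[0,[0,0,0],[0,0,0]],[0,[0,0,0],[0,0,0]],[0,[0,0,0],[0,0,0]],[0,[0,0,0],[0,0,0]],[0,[0,0,0],[0,0,0]],[0,[0,0,0],[0,0,0]],[0,[0,0,0],[0,0,0]]]'
python3 look.py w10 wrist middle_block
python3 - <<'E'
from h import *
import pickle
c,f,L=pickle.load(open('w10.pkl','rb'))
print(np.round(fit([(c,L['middle_block'][0]['region'])],'middle_block',(.4,.313),0,(-.47,)),4))
E
```

```text
time_s: 17.25
ee_pos: [0.399, 0.3132, 0.023]
orientation: [[0.456, 0.89, 0.001], [0.89, -0.456, 0.001], [0.002, 0.001, -1.0]]
ft_force: [-2.5, -1.4, 11.5]
opening: 0.331
wrist middle_block 0.84 [241 253] 9474 [ 90 122 149] [0.397 0.309 0.03 ]
17.35 [0.3991 0.3132 0.023 ] [-1.5 -1.7 12.1] 0.325
[ 0.3988  0.3129 -0.4749  0.0781]
```

View pics/w10.png

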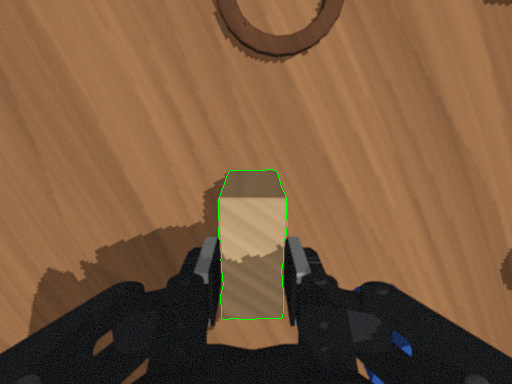

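```bash
python3 -m creep '[[0,[0,0,-4],[0,0,0]],[0,[0,0,-4],[0,0,0]],[0,[0,0,-4],[0,0,-6.5]],[0,[0,0,0],[0,0,-6.5]],[0,[0,0,0],[0,0,-6.5]],[0,[-4.2,1.8,0],[0,0,0]],[0,[-4.2,1.8,0],[0,0,0]],[0,[-4.2,1.8,0],[0,0,0]],[0,[-4.2,1.8,0],[0,0,0]],[0,[-4.2,1.8,0],[0,0,0]],[0,[-4.2,1.8,0],[0,0,0]],[0,[-4.2,1.8,0],[0,0,0]],[0,[-4.2,1.8,0],[0,0,0]],[0,[0,0,0],[0,0,0]],[0,[0,0,0],[0,0,0]]]'
python3 look.py w11 wrist middle_block,base_board,round_leg
```

```text
time_s: 18.85
ee_pos: [0.4967, -0.0404, 0.1418]
orientation: [[0.135, 0.991, -0.0], [0.991, -0.135, 0.0], [-0.0, -0.0, -1.0]]
ft_force: [0.7, 1.8, -1.0]
opening: 0.325
wrist middle_block 0.88 [240 254] 9352 [ 84 115 141] [ 0.491 -0.095  0.03 ]
wrist base_board 0.74 [126 253] 14517 [180 191 196] [0.504 0.009 0.03 ]
wrist round_leg 0.68 [ 67 251] 3145 [117 156 186] [0.509 0.056 0.03 ]
19.05 [ 0.4966 -0.0377  0.1418] [-0.5 -0.6 -1.1] 0.327
```

View pics/w11.png

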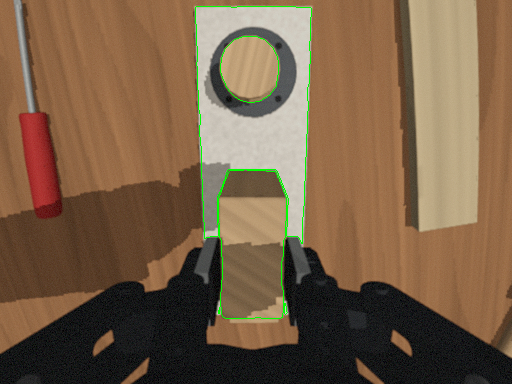

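```bash
python3 -m creep '[[0,[0,0.05,4],[0,0,0]],[0,[0,0,4],[0,0,0]],[0,[0,0,2.8],[0,0,0]],[0,[0,0,0],[0,0,0]],[0,[0,0,0],[0,0,0]]]';python3 -m creep '[[0,[0,0,0.2],[0,0,0]],[0,[0,0,0.2],[0,0,0]],[0,[0,0,0],[0,0,0]]]'
```

```text
time_s: 19.55
ee_pos: [0.4972, -0.0385, 0.0341]
orientation: [[0.131, 0.991, -0.001], [0.991, -0.131, 0.0], [0.0, -0.001, -1.0]]
ft_force: [-0.2, 0.4, -0.9]
opening: 0.33
time_s: 19.85
ee_pos: [0.4978, -0.0394, 0.0304]
orientation: [[0.132, 0.991, 0.001], [0.991, -0.132, -0.0], [0.0, 0.001, -1.0]]
ft_force: [0.5, -0.5, -0.9]
opening: 0.326
```

```bash
python3 -m creep '[[0,[0,0,0.1],[0,0,0]],[0,[0,0,0.05],[0,0,0]],[0,[0,0,0],[0,0,0]]]'
```

```text
time_s: 20.15
ee_pos: [0.4974, -0.0394, 0.0283]
orientation: [[0.132, 0.991, 0.0], [0.991, -0.132, 0.0], [0.0, 0.0, -1.0]]
ft_force: [0.4, -0.4, 0.4]
opening: 0.327
```

```bash
python3 -m creep '[[0,[0,0,0.05],[0,0,0]],[0,[0,0,0.05],[0,0,0]],[0,[0,0,0],[0,0,0]]]'
```

```text
time_s: 20.45
ee_pos: [0.4975, -0.0394, 0.0282]
orientation: [[0.132, 0.991, 0.001], [0.991, -0.132, 0.0], [0.0, 0.001, -1.0]]
ft_force: [-2.8, 1.0, 14.5]
opening: 0.33
```

```bash
python3 -m creep '[[0,[0,0,-0.1],[0,0,0]],[100,[0,0,0],[0,0,0]],[100,[0,0,0],[0,0,0]],[100,[0,0,0],[0,0,0]],[100,[0,0,0],[0,0,0]],[100,[0,0,0],[0,0,0]],[100,[0,0,0],[0,0,0]],[100,[0,0,-4],[0,0,0]],[100,[0,0,-4],[0,0,0]],[100,[0,0,-4],[0,0,0]],[100,[0,0,-4],[0,0,0]],[100,[0,0,0],[0,0,0]],[100,[0,0,0],[0,0,0]]]'
python3 look.py w12 wrist round_leg,middle_block,shelf_board; python3 look.py s12 side round_leg,square_leg,middle_block,shelf_board
python3 - <<'E'
from h import *
import pickle
c,f,L=pickle.load(open('w12.pkl','rb'))
for n,z,x,a in(('round_leg',.012,(.51,.055),0),('middle_block',.008,(.497,-.039),-.133),('shelf_board',0,(.678,.03),.02)):
  for d in L[n][:1]: print(n,np.round(fit([(c,d['region'])],n,x,z,(a,)),4))
c,f,L=pickle.load(open('s12.pkl','rb'))
for n,z,x,a in(('round_leg',.012,(.51,.055),0),('square_leg',.012,(.485,-.132),-.133),('middle_block',.008,(.497,-.039),-.133),('shelf_board',0,(.678,.03),.02)):
  for d in L[n][:1]: print(n,np.round(fit([(c,d['region'])],n,x,z,(a,)),4))
E
```

```text
time_s: 21.75
ee_pos: [0.4978, -0.0395, 0.1889]
orientation: [[0.132, 0.991, 0.002], [0.991, -0.132, -0.0], [0.0, 0.002, -1.0]]
ft_force: [0.2, -0.6, -0.7]
opening: 1.001
wrist round_leg 0.59 [ 78 250] 2140 [107 144 174] [0.508 0.052 0.03 ]
wrist round_leg 0.3 [261 253] 2657 [ 87 118 145] [ 0.486 -0.138  0.03 ]
wrist middle_block 0.75 [174 252] 2365 [ 94 127 154] [ 0.498 -0.04   0.03 ]
wrist shelf_board 0.66 [101 416] 13518 [112 145 163] [0.668 0.011 0.03 ]
21.95 [ 0.4963 -0.0395  0.1868] [ 0.6  1.  -0.5] 1.001
side round_leg 0.85 [182 210] 331 [91 35 15] [0.443 0.204 0.03 ]
side round_leg 0.68 [182 253] 288 [ 75  56 123] [0.567 0.184 0.03 ]
side round_leg 0.62 [201 239] 282 [ 51  89 124] [0.51  0.073 0.03 ]
side square_leg 0.58 [242 241] 584 [ 50  85 118] [ 0.486 -0.128  0.03 ]
side square_leg 0.57 [157 259] 303 [87 34 17] [0.619 0.363 0.03 ]
side middle_block 0.67 [212 241] 256 [ 55  94 127] [0.507 0.015 0.03 ]
side shelf_board 0.64 [214 305] 1388 [ 80 127 154] [ 0.672 -0.022  0.03 ]
22.2 [ 0.497  -0.0394  0.1877] [ 0.   0.4 -0.5] 0.997
round_leg [0.5075 0.0522 0.1485 0.0903]
middle_block [ 0.4969 -0.0395 -0.1684  0.0796]
shelf_board [0.6804 0.0275 0.0127 0.0214]
round_leg [ 0.4416  0.1932 -1.2466  0.2157]
square_leg [ 0.4859 -0.1295 -0.1218  0.1619]
middle_block [ 0.4985 -0.0284 -0.1471  0.8028]
shelf_board [0.679  0.0306 0.0035 0.1014]
```

View pics/w12.png

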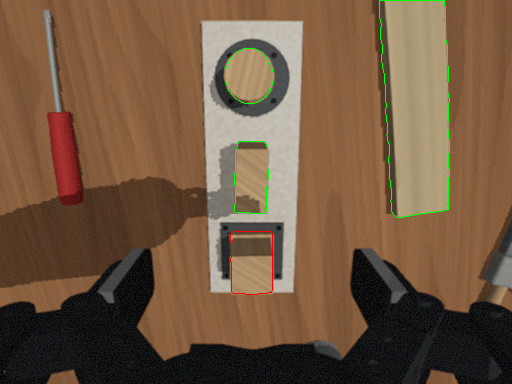

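View pics/s12.png

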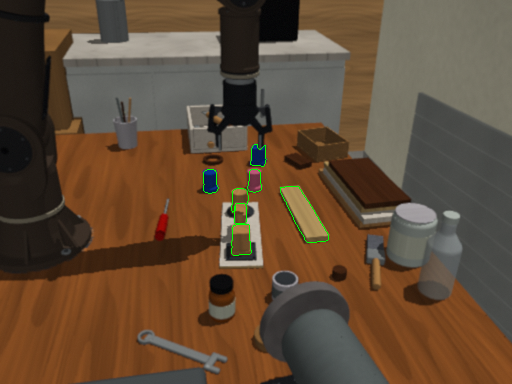

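```bash
python3 -m creep '[[100,[2.3,4.26,0],[0,0,0]],[100,[2.3,4.26,0],[0,0,0]],[100,[2.3,4.26,0],[0,0,0]],[100,[2.3,4.26,0],[0,0,0]],[100,[0,0,2],[0,0,-4.3]],[100,[0,0,4],[0,0,-4.3]],[100,[0,0,4],[0,0,0]],[100,[0,0,0],[0,0,0]],[100,[0,0,0],[0,0,0]]]'
python3 look.py w13 wrist shelf_board
```

```text
time_s: 23.1
ee_pos: [0.6782, 0.0291, 0.0883]
orientation: [[-0.017, 1.0, -0.001], [1.0, 0.017, -0.0], [-0.0, -0.001, -1.0]]
ft_force: [0.8, 0.0, 0.6]
opening: 1.001
wrist shelf_board 0.96 [157 251] 26991 [119 154 173] [0.677 0.061 0.03 ]
23.2 [0.68   0.0294 0.0908] [-0.5  0.5  0.2] 1.003
```

View pics/w13.png

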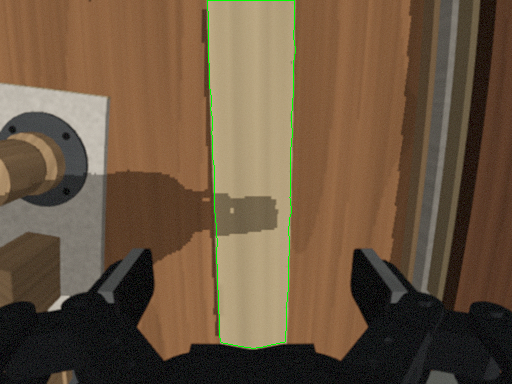

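```bash
python3 - <<'E'
from h import *
import pickle
c,f,L=pickle.load(open('w13.pkl','rb'))
print(np.round(fit([(c,L['shelf_board'][0]['region'])],'shelf_board',(.678,.03),0,(.02,)),4))
E
python3 -m creep '[[100,[0,0,4],[0,0,0]],[100,[0,0,3.5],[0,0,0]],[100,[0,0,1.0],[0,0,0]],[100,[0,0,0],[0,0,0]],[100,[0,0,0],[0,0,0]]]'
python3 -m creep '[[100,[0,0,0.3],[0,0,0]],[100,[0,0,0.2],[0,0,0]],[100,[0,0,0],[0,0,0]]]'
```

```text
[0.6778 0.0318 0.0233 0.0243]
time_s: 23.7
ee_pos: [0.6801, 0.0294, 0.0057]
orientation: [[-0.017, 1.0, 0.003], [1.0, 0.017, 0.0], [0.0, 0.003, -1.0]]
ft_force: [0.3, -0.2, 0.3]
opening: 0.997
time_s: 24.0
ee_pos: [0.6787, 0.0292, -0.0012]
orientation: [[-0.017, 1.0, 0.001], [1.0, 0.017, 0.0], [0.0, 0.001, -1.0]]
ft_force: [-0.5, -0.3, 0.1]
opening: 0.996
```

```bash
python3 -m creep '[[0,[0,0,0],[0,0,0]],[0,[0,0,0],[0,0,0]],[0,[0,0,0],[0,0,0]],[0,[0,0,0],[0,0,0]],[0,[0,0,0],[0,0,0]]]'
python3 -m creep '[[0,[0,0,-1],[0,0,0]],[0,[0,0,-3],[0,0,0]],[0,[0,0,-3],[0,0,0]],[0,[0,0,-4],[0,0,0]],[0,[0,0,0],[0,0,0]],[0,[0,0,0],[0,0,0]]]'
python3 look.py w14 wrist shelf_board;python3 look.py s14 side shelf_board;python3 look.py c14 scene shelf_board
python3 - <<'E'
from h import *
import pickle
O=[]
z=ctrl.read_state()['ee_pos'][2]-.000
for t in ('s14','c14','w14'):
  c,f,L=pickle.load(open(t+'.pkl','rb'))
  if L['shelf_board']:
    o=(c,L['shelf_board'][0]['region']);print(t,np.round(fit([o],'shelf_board',(.678,.03),z,(.02,)),4))
E
```

```text
time_s: 24.5
ee_pos: [0.6784, 0.0292, -0.0018]
orientation: [[-0.017, 1.0, 0.0], [1.0, 0.017, 0.0], [0.0, 0.0, -1.0]]
ft_force: [0.4, 0.0, -0.9]
opening: 0.145
time_s: 25.1
ee_pos: [0.6793, 0.0293, 0.1102]
orientation: [[-0.017, 1.0, 0.003], [1.0, 0.017, 0.0], [0.0, 0.003, -1.0]]
ft_force: [-0.5, 0.1, -0.7]
opening: -0.0
wrist shelf_board 0.65 [116 250] 17817 [131 167 186] [0.677 0.088 0.03 ]
25.2 [0.6778 0.0291 0.1078] [ 0.3  0.4 -0.5] 0.001
side shelf_board 0.78 [213 303] 1351 [ 79 126 152] [ 0.669 -0.017  0.03 ]
25.3 [0.6775 0.0291 0.107 ] [ 0.8 -1.  -0.1] 0.001
scene shelf_board 0.57 [234 302] 2065 [140 188 214] [ 0.693 -0.014  0.03 ]
25.4 [0.6777 0.0292 0.1071] [-0.9 -0.4  0.4] 0.005
s14 [ 0.6266 -0.1234 -0.045   0.4865]
c14 [ 0.7317 -0.0591  0.1025  0.4635]
w14 [ 0.6715  0.172  -0.0418  0.5936]
```

View pics/w14.png

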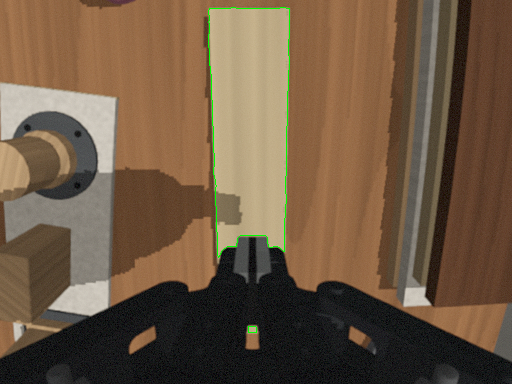

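View pics/s14.png

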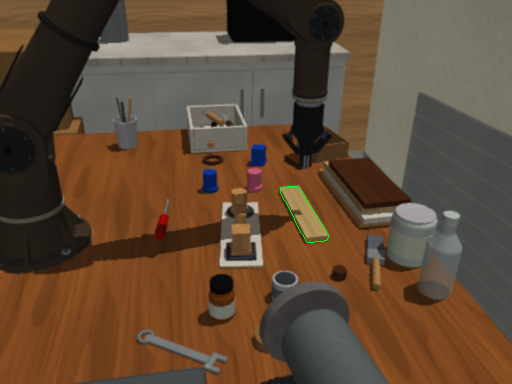

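```bash
python3 - <<'E'
from h import *
import pickle
for t in('w14','w13','w10'):
  c,f,L=pickle.load(open(t+'.pkl','rb'))
  # tcp relative to cam: recompute from calib start
  import pickle as p
  W0=p.load(open('d0.pkl','rb'))['wrist'][0]['world_from_camera']
  T=np.eye(4);T[:3,:3]=[[0,1,0],[1,0,0],[0,0,-1]];T[:3,3]=[.6245,0,.197]
  X=np.linalg.inv(W0)@T
  cc=dict(c);cc['world_from_camera']=np.eye(4)
  for y in (0,.0155,.0425,.057):
    for b in (0,.013,.019,.03):
      q=X@[.011,y,-b,1];print(t,y,b,np.round(proj(cc,q[:3])[0]))
  break
for t,r in(('w14',(180,200)),('w13',(220,80)),('w10',(180,170))):
  im=cv2.imread(f'pics/{t}_raw.png');cv2.imwrite(f'pics/z_{t}.png',im[200:340,80:420])
a=np.vstack([cv2.resize(cv2.imread(f'pics/z_{t}.png'),None,fx=1.4,fy=1.4) for t in('w14','w13','w10')]);cv2.imwrite('pics/zz.png',np.clip(a.astype(float)*1.6,0,255).astype(np.uint8))
E
```

```text
w14 0 0 [251. 209.]
w14 0 0.013 [251. 217.]
w14 0 0.019 [251. 221.]
w14 0 0.03 [251. 229.]
w14 0.0155 0 [279. 209.]
w14 0.0155 0.013 [281. 217.]
w14 0.0155 0.019 [282. 221.]
w14 0.0155 0.03 [284. 229.]
w14 0.0425 0 [328. 209.]
w14 0.0425 0.013 [333. 217.]
w14 0.0425 0.019 [336. 221.]
w14 0.0425 0.03 [341. 229.]
w14 0.057 0 [353. 209.]
w14 0.057 0.013 [360. 217.]
w14 0.057 0.019 [364. 221.]
w14 0.057 0.03 [372. 229.]
```

View pics/zz.png

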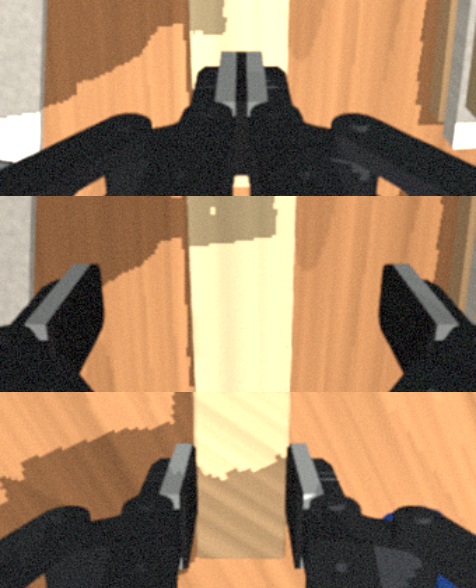

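```bash
python3 - <<'E'
from h import *
import pickle
for t in ('s14','c14','w14'):
  c,f,L=pickle.load(open(t+'.pkl','rb'))
  o=(c,L['shelf_board'][0]['region']);print(t,np.round(fit([o],'shelf_board',(.678,.03),0,(.02,)),4))
E
python3 -m creep '[[100,[0,0,0],[0,0,0]],[100,[0,0,0],[0,0,0]],[100,[0,0,0],[0,0,0]],[100,[0,0,0],[0,0,0]],[100,[0,0,0],[0,0,0]],[100,[0,0,4],[0,0,0]],[100,[0,0,4],[0,0,0]],[100,[0,0,2.5],[0,0,0]],[100,[0,0,0],[0,0,0]],[100,[0,0,0],[0,0,0]]]'
```

```text
s14 [0.6781 0.0315 0.005  0.1306]
c14 [0.6783 0.0314 0.0429 0.0775]
w14 [0.6757 0.1182 0.023  0.0787]
time_s: 26.4
ee_pos: [0.6786, 0.0293, 0.0037]
orientation: [[-0.017, 1.0, -0.0], [1.0, 0.017, 0.0], [0.0, -0.0, -1.0]]
ft_force: [1.1, -0.7, 0.3]
opening: 0.997
```

Board unmoved. Creep down, watching the force.

```bash
for i in 1; do python3 -m creep '[[100,[0.1,-0.1,0.3],[0,0,0]],[100,[0,0,0.3],[0,0,0]],[100,[0,0,0],[0,0,0]]]'; done; python3 -m creep '[[100,[0,0,0.3],[0,0,0]],[100,[0,0,0],[0,0,0]]]'; python3 -m creep '[[100,[0,0,0.2],[0,0,0]],[100,[0,0,0],[0,0,0]]]'
```

```text
time_s: 26.7
ee_pos: [0.6778, 0.0303, -0.002]
orientation: [[-0.017, 1.0, 0.001], [1.0, 0.017, 0.0], [0.0, 0.001, -1.0]]
ft_force: [-0.4, -0.7, -0.2]
opening: 0.997
time_s: 26.9
ee_pos: [0.6773, 0.0302, -0.0058]
orientation: [[-0.017, 1.0, -0.0], [1.0, 0.017, -0.0], [-0.0, -0.0, -1.0]]
ft_force: [-0.6, -0.2, -0.3]
opening: 1.002
time_s: 27.1
ee_pos: [0.6772, 0.0301, -0.008]
orientation: [[-0.017, 1.0, -0.0], [1.0, 0.017, -0.0], [-0.0, -0.0, -1.0]]
ft_force: [-0.5, 0.7, 0.8]
opening: 0.999
```

```bash
python3 -m creep '[[100,[0,0,0.2],[0,0,0]],[100,[0,0,0.2],[0,0,0]],[100,[0,0,0],[0,0,0]]]'; python3 -m creep '[[100,[0,0,0.2],[0,0,0]],[100,[0,0,0.1],[0,0,0]],[100,[0,0,0],[0,0,0]]]'; python3 look.py s15 side shelf_board
python3 - <<'E'
import cv2
im=cv2.imread('pics/s15_raw.png');cv2.imwrite('pics/s15z.png',cv2.resize(im[130:260,250:400],None,fx=5,fy=4.5))
E
```

```text
time_s: 27.4
ee_pos: [0.6771, 0.0301, -0.0122]
orientation: [[-0.017, 1.0, -0.001], [1.0, 0.017, -0.0], [-0.0, -0.001, -1.0]]
ft_force: [0.0, 0.3, 0.6]
opening: 1.0
time_s: 27.7
ee_pos: [0.6772, 0.0302, -0.015]
orientation: [[-0.017, 1.0, -0.0], [1.0, 0.017, -0.0], [-0.0, -0.0, -1.0]]
ft_force: [0.9, 0.3, -0.1]
opening: 0.997
side shelf_board 0.9 [217 304] 1222 [ 77 123 149] [ 0.667 -0.038  0.03 ]
27.8 [ 0.6774  0.0302 -0.0148] [-1.1 -0.4  0.9] 0.999
```

View pics/s15z.png

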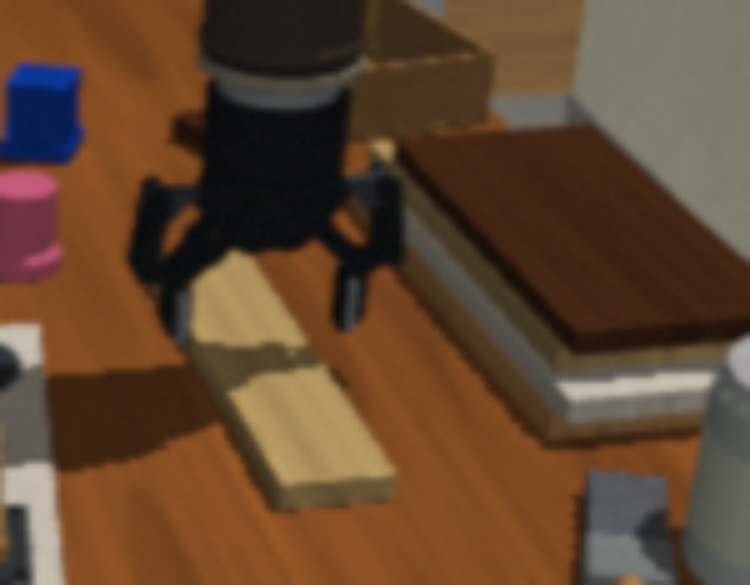

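```bash
python3 -m creep '[[0,[0,0,0],[0,0,0]],[0,[0,0,0],[0,0,0]],[0,[0,0,0],[0,0,0]],[0,[0,0,0],[0,0,0]]]'; python3 -m creep '[[0,[0,0,0],[0,0,0]],[0,[0,0,0],[0,0,0]]]'
```

```text
time_s: 28.2
ee_pos: [0.6774, 0.0302, -0.0147]
orientation: [[-0.017, 1.0, 0.0], [1.0, 0.017, 0.0], [-0.0, 0.0, -1.0]]
ft_force: [-0.2, -1.0, 0.3]
opening: 0.33
time_s: 28.4
ee_pos: [0.6773, 0.0302, -0.0148]
orientation: [[-0.017, 1.0, -0.0], [1.0, 0.017, 0.0], [0.0, -0.0, -1.0]]
ft_force: [0.1, -1.0, 0.4]
opening: -0.0
```

```bash
python3 -m creep '[[100,[0,0,-0.3],[0,0,0]],[100,[0,0,0],[0,0,0]],[100,[0,0,0],[0,0,0]],[100,[0,0,0],[0,0,0]],[100,[0,0,0],[0,0,0]],[100,[0,0,0],[0,0,0]],[100,[0,0,0.3],[0,0,0]],[100,[0,0,0.4],[0,0,0]],[100,[0,0,0.4],[0,0,0]],[100,[0,0,0],[0,0,0]]]';  python3 -m creep '[[100,[0,0,0.3],[0,0,0]],[100,[0,0,0.3],[0,0,0]],[100,[0,0,0],[0,0,0]]]'
```

```text
time_s: 29.4
ee_pos: [0.6767, 0.0301, -0.0237]
orientation: [[-0.017, 1.0, -0.001], [1.0, 0.017, -0.0], [-0.0, -0.001, -1.0]]
ft_force: [0.3, 0.1, 0.1]
opening: 0.997
time_s: 29.7
ee_pos: [0.677, 0.0301, -0.0293]
orientation: [[-0.017, 1.0, -0.001], [1.0, 0.017, -0.0], [-0.0, -0.001, -1.0]]
ft_force: [0.4, -0.2, 0.3]
opening: 0.999
```

```bash
python3 -m creep '[[100,[0,0,0.3],[0,0,0]],[100,[0,0,0.2],[0,0,0]],[100,[0,0,0],[0,0,0]]]';python3 look.py s16 side shelf_board
python3 - <<'E'
import cv2
im=cv2.imread('pics/s16_raw.png');cv2.imwrite('pics/s16z.png',cv2.resize(im[130:260,250:400],None,fx=5,fy=4.5))
E
```

```text
time_s: 30.0
ee_pos: [0.6771, 0.0301, -0.0341]
orientation: [[-0.017, 1.0, -0.0], [1.0, 0.017, -0.0], [-0.0, -0.0, -1.0]]
ft_force: [0.5, 0.9, -0.1]
opening: 1.0
side shelf_board 0.61 [219 310] 1253 [ 73 117 142] [ 0.678 -0.046  0.03 ]
side shelf_board 0.3 [298 222] 1078 [38 50 64] [ 0.419 -0.323  0.03 ]
30.1 [ 0.6774  0.0302 -0.0338] [-0.   0.3  0.4] 1.003
```

View pics/s16z.png

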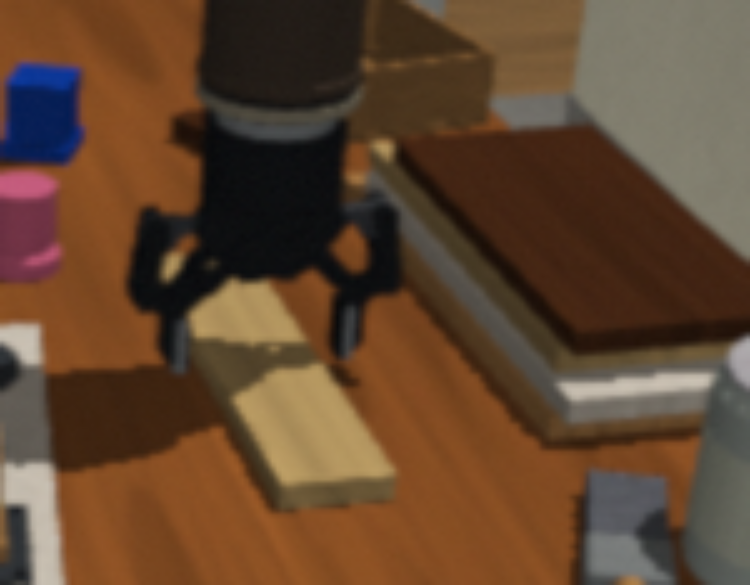

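```bash
python3 - <<'E'
from h import *
c=ctrl.get_calibration('side')
for z in (0,.01,.02): print(z,np.round((proj(c,[[.632,.02,z],[.722,.02,z]])-[250,130])*[5,4.5]))
E
python3 -m creep '[[100,[0,0,0.3],[0,0,0]],[100,[0,0,0],[0,0,0]]]'
```

```text
0 [[180. 391.]
 [339. 380.]]
0.01 [[181. 377.]
 [340. 366.]]
0.02 [[181. 363.]
 [342. 352.]]
time_s: 30.3
ee_pos: [0.6771, 0.0302, -0.0371]
orientation: [[-0.017, 1.0, -0.0], [1.0, 0.017, -0.0], [-0.0, -0.0, -1.0]]
ft_force: [0.0, 0.2, -0.2]
opening: 1.001
```

```bash
python3 -m creep '[[0,[0,0,0],[0,0,0]],[0,[0,0,0],[0,0,0]],[0,[0,0,0],[0,0,0]],[0,[0,0,0],[0,0,0]]]'
```

```text
time_s: 30.7
ee_pos: [0.6777, 0.0302, -0.0363]
orientation: [[-0.017, 1.0, 0.001], [1.0, 0.017, 0.0], [0.0, 0.001, -1.0]]
ft_force: [0.0, -0.3, 5.1]
opening: 0.693
```

```bash
python3 -m creep '[[0,[0,0,0],[0,0,0]],[0,[0,0,-1],[0,0,0]],[0,[0,0,-3],[0,0,0]],[0,[0,0,-3],[0,0,0]],[0,[0,0,-3],[0,0,0]],[0,[0,0,-3],[0,0,0]],[0,[0,0,0],[0,0,0]],[0,[0,0,0],[0,0,0]]]'
python3 look.py w17 wrist shelf_board;python3 look.py s17 side shelf_board;python3 look.py c17 scene shelf_board
python3 - <<'E'
from h import *
import pickle
z=ctrl.read_state()['ee_pos'][2]+.0363
print(z)
for t in ('s17','c17','w17'):
  c,f,L=pickle.load(open(t+'.pkl','rb'))
  for zz in (z-.003,z,z+.003):
    o=(c,L['shelf_board'][0]['region']);print(t,np.round(fit([o],'shelf_board',(.678,.03),zz,(.02,)),4))
E
```

```text
time_s: 31.5
ee_pos: [0.6775, 0.0302, 0.0939]
orientation: [[-0.017, 1.0, 0.001], [1.0, 0.017, 0.0], [0.0, 0.001, -1.0]]
ft_force: [-1.0, -0.2, -2.0]
opening: 0.686
wrist shelf_board 0.94 [158 253] 54653 [107 140 158] [0.677 0.06  0.03 ]
31.6 [0.6762 0.0301 0.092 ] [-0.1  0.1 -1.4] 0.686
side shelf_board 0.8 [178 311] 1020 [ 73 116 141] [0.748 0.187 0.03 ]
31.7 [0.6763 0.0301 0.0917] [-0.7  0.8 -1.3] 0.682
scene shelf_board 0.56 [198 297] 1646 [130 173 197] [0.611 0.108 0.03 ]
scene shelf_board 0.25 [289 177] 826 [121 121 123] [ 0.561 -0.304  0.03 ]
31.8 [0.6766 0.0301 0.092 ] [-0.6 -0.6 -1.2] 0.688
0.12830445010591254
s17 [ 0.6837  0.0366 -0.0464  0.4187]
s17 [ 0.6818  0.0303 -0.0494  0.4291]
s17 [ 0.6816  0.0248 -0.0641  0.4426]
c17 [0.6732 0.0338 0.054  0.4046]
c17 [0.6751 0.0307 0.0576 0.4177]
c17 [0.6765 0.0274 0.0621 0.4305]
w17 [ 0.6768 -0.0064  0.0192  0.1449]
w17 [ 0.6789 -0.0069  0.0279  0.1251]
w17 [ 0.6781 -0.0079  0.0232  0.1096]
```

View pics/s17.png

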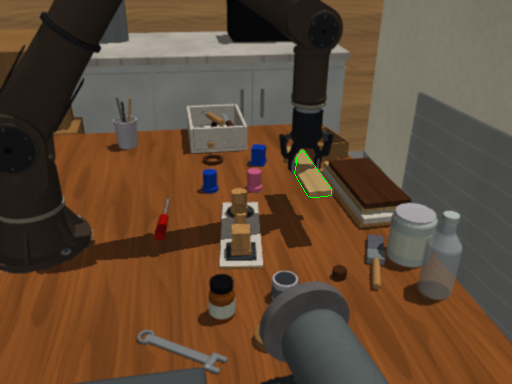

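View pics/w17.png

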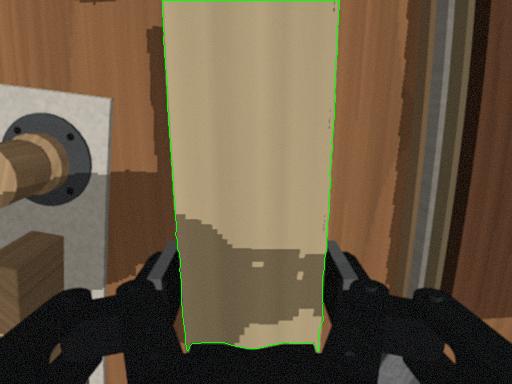

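View pics/c17.png

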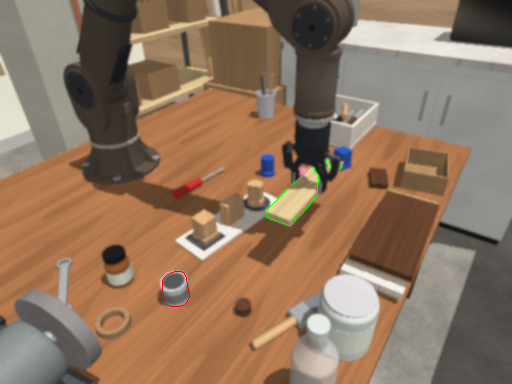

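```bash
python3 - <<'E'
from h import *
import pickle
a=.018
def corners(x,y,z0,pitch):
    out=[]
    R=np.array([[np.cos(a),-np.sin(a),0],[np.sin(a),np.cos(a),0],[0,0,1]])@cv2.Rodrigues(np.array([pitch,0,0.]))[0]
    return np.array(M['shelf_board'][0])@R.T+[x,y,z0]
for t in('c17','s17'):
    c,f,L=pickle.load(open(t+'.pkl','rb'));im=f.copy()
    for p,col in((0,(0,0,255)),):
        P=np.round(proj(c,corners(.6768,.031,.128,p))*8).astype(int)
        for i,j in((0,1),(2,3),(0,2),(1,3),(4,5),(6,7),(4,6),(5,7)): cv2.line(im,tuple(P[i].tolist()),tuple(P[j].tolist()),col,1,cv2.LINE_AA,3)
    y0,x0=(120,240) if t=='c17' else (120,250)
    cv2.imwrite(f'pics/{t}o.png',cv2.resize(im[y0:y0+120,x0:x0+130],None,fx=5,fy=5))
E
```

```text
(no output)
```

View pics/c17o.png

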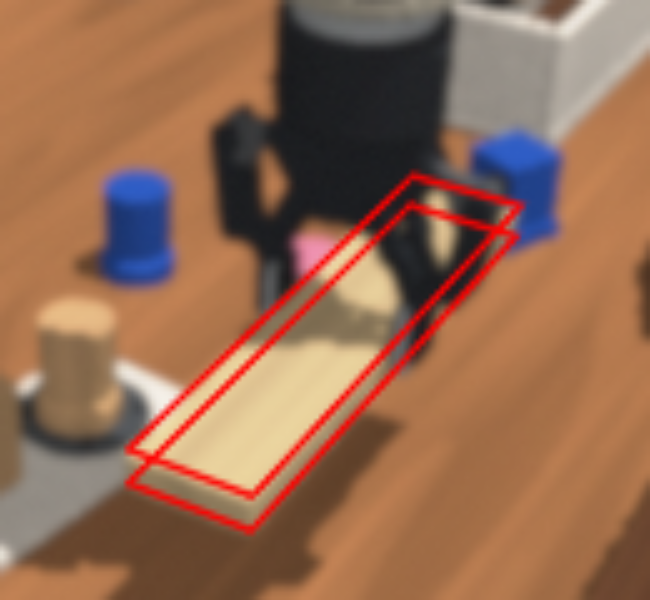

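View pics/s17o.png

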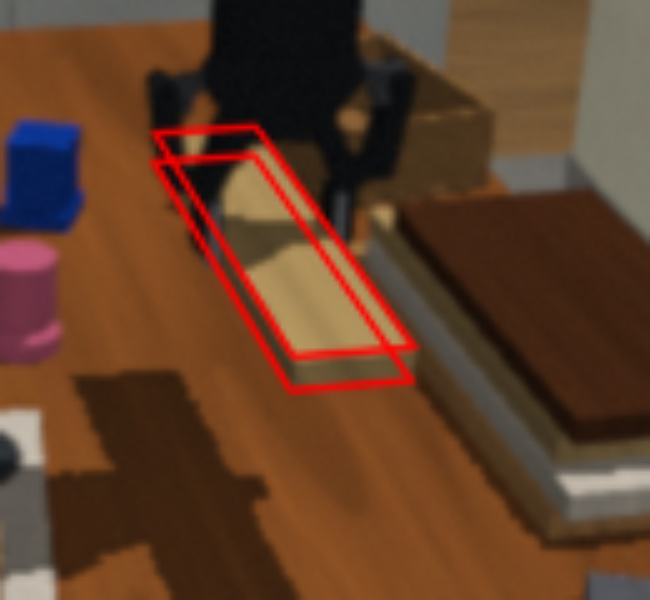

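```bash
python3 -m creep '[[0,[0,0,0],[0,0,4.3]],[0,[0,0,0],[0,0,4.3]],[0,[0,0,0],[0,0,0]],[0,[-1.87,-3.37,0],[0,0,0]],[0,[-1.87,-3.37,0],[0,0,0]],[0,[-1.87,-3.37,0],[0,0,0]],[0,[-1.87,-3.37,0],[0,0,0]],[0,[-1.87,-3.37,0],[0,0,0]],[0,[0,0,0],[0,0,0]],[0,[0,0,0],[0,0,0]]]'
python3 -m creep '[[0,[0,0,2],[0,0,0]],[0,[0,0,2],[0,0,0]],[0,[0,0,0],[0,0,0]],[0,[0,0,0],[0,0,0]]]'
python3 look.py w18 wrist shelf_board;python3 look.py s18 side shelf_board;python3 look.py c18 scene shelf_board
python3 - <<'E'
from h import *
import pickle
z=ctrl.read_state()['ee_pos'][2]+.0363
a=-.133
R=np.array([[np.cos(a),-np.sin(a),0],[np.sin(a),np.cos(a),0],[0,0,1]])
for t in('c18','s18'):
    c,f,L=pickle.load(open(t+'.pkl','rb'));im=f.copy()
    P=np.round(proj(c,np.array(M['shelf_board'][0])@R.T+[.4973,-.039,z])*8).astype(int)
    for i,j in((0,1),(2,3),(0,2),(1,3),(4,5),(6,7),(4,6),(5,7)): cv2.line(im,tuple(P[i].tolist()),tuple(P[j].tolist()),(0,0,255),1,cv2.LINE_AA,3)
    y0,x0=(150,160) if t=='c18' else (150,190)
    cv2.imwrite(f'pics/{t}o.png',cv2.resize(im[y0:y0+120,x0:x0+140],None,fx=5,fy=5))
print(z)
E
```

```text
time_s: 32.8
ee_pos: [0.4977, -0.0406, 0.0935]
orientation: [[0.131, 0.991, 0.001], [0.991, -0.131, -0.0], [-0.0, 0.001, -1.0]]
ft_force: [0.8, 0.3, -1.7]
opening: 0.687
time_s: 33.2
ee_pos: [0.4986, -0.0397, 0.0532]
orientation: [[0.131, 0.991, -0.0], [0.991, -0.131, 0.0], [0.0, -0.0, -1.0]]
ft_force: [-0.5, -0.9, -0.8]
opening: 0.683
wrist shelf_board 0.82 [157 252] 54679 [105 137 155] [ 0.503 -0.003  0.03 ]
33.3 [ 0.4991 -0.0399  0.054 ] [ 0.3 -0.2 -1.8] 0.686
side shelf_board 0.73 [206 242] 1350 [ 80 124 150] [0.516 0.047 0.03 ]
33.4 [ 0.4989 -0.0401  0.054 ] [-0.4  0.1 -1.7] 0.685
scene shelf_board 0.86 [196 219] 1650 [126 168 193] [ 0.424 -0.002  0.03 ]
33.5 [ 0.4986 -0.0401  0.0539] [ 0.1 -0.8 -1.4] 0.688
0.09019178958696253
```

View pics/c18o.png

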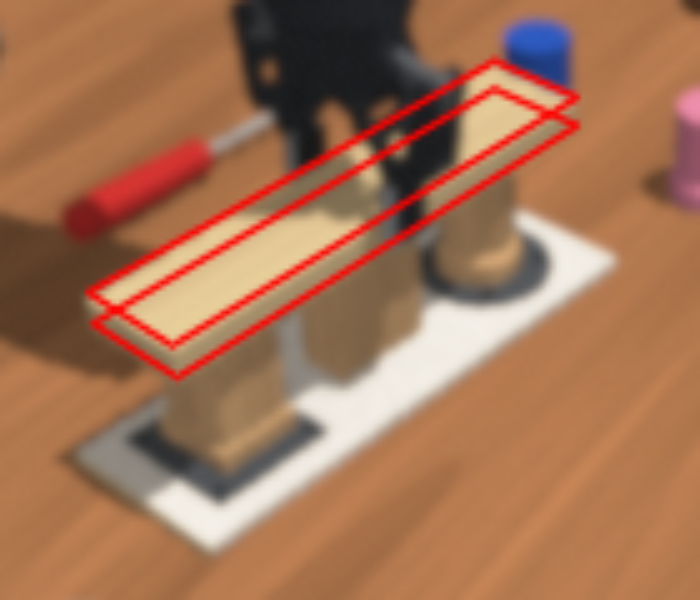

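View pics/s18o.png

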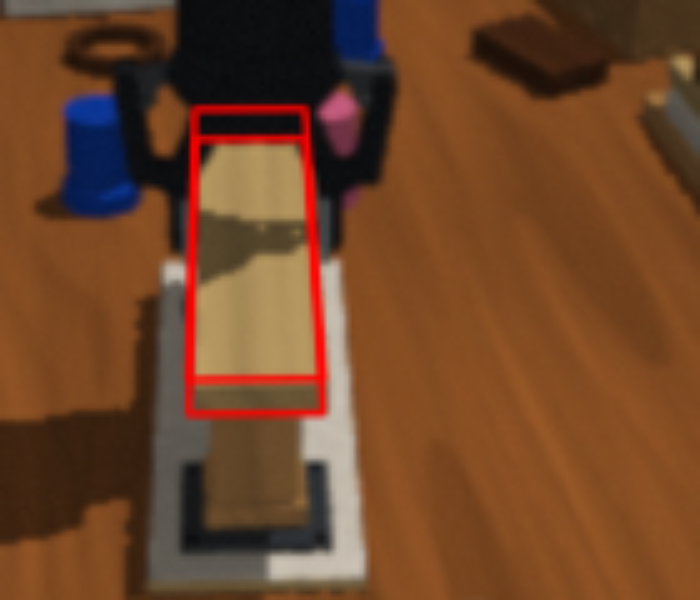

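View pics/w18.png

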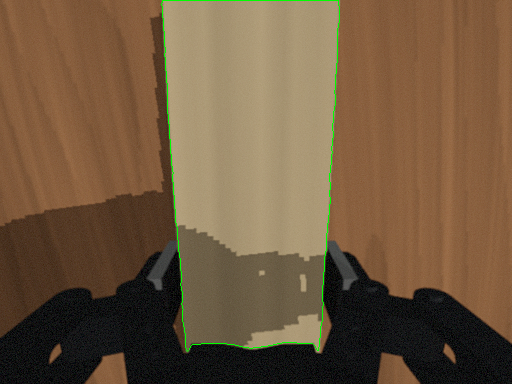

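```bash
python3 -m creep '[[0,[0,-0.1,0.8],[0,0,0]],[0,[0,0,0.8],[0,0,0]],[0,[0,0,0],[0,0,0]],[0,[0,0,0],[0,0,0]]]';python3 -m creep '[[0,[0,0,0.1],[0,0,0]],[0,[0,0,0.1],[0,0,0]],[0,[0,0,0],[0,0,0]]]'
```

```text
time_s: 33.9
ee_pos: [0.4966, -0.0401, 0.0368]
orientation: [[0.132, 0.991, -0.001], [0.991, -0.132, -0.0], [-0.0, -0.001, -1.0]]
ft_force: [-0.0, -0.6, -1.5]
opening: 0.686
time_s: 34.2
ee_pos: [0.4971, -0.0401, 0.0355]
orientation: [[0.132, 0.991, 0.0], [0.991, -0.132, -0.0], [0.0, 0.0, -1.0]]
ft_force: [-1.5, -0.3, 3.2]
opening: 0.687
```

```bash
python3 -m creep '[[0,[0,0,0.05],[0,0,0]],[0,[0,0,0],[0,0,0]]]';python3 -m creep '[[75,[0,0,0],[0,0,0]],[85,[0,0,0],[0,0,0]],[100,[0,0,0],[0,0,0]],[100,[0,0,0],[0,0,0]],[100,[0,0,0],[0,0,0]]]'; python3 -m creep '[[100,[0,0,-1.5],[0,0,0]],[100,[0,0,-3],[0,0,0]],[100,[0,0,-4],[0,0,0]],[100,[0,0,-4],[0,0,0]],[100,[0,0,0],[0,0,0]],[100,[0,0,0],[0,0,0]]]'
python3 look.py w19 wrist shelf_board,round_leg,square_leg;python3 look.py s19 side shelf_board,round_leg,square_leg,filler_tin,glass_jar;python3 look.py c19 scene shelf_board,round_leg,square_leg,filler_tin,glass_jar
python3 - <<'E'
from h import *
import pickle
for t in('c19','s19','w19'):
    c,f,L=pickle.load(open(t+'.pkl','rb'))
    for n,x,z,a in (('shelf_board',(.4973,-.039),.072,-.133),('square_leg',(.485,-.132),.012,-.133),('filler_tin',(.553,-.301),0,0)):
        if n in L and L[n]: print(t,n,np.round(fit([(c,L[n][0]['region'])],n,x,z,(a,)),4))
E
```

```text
time_s: 34.4
ee_pos: [0.4971, -0.0401, 0.0355]
orientation: [[0.132, 0.991, 0.001], [0.991, -0.132, -0.0], [0.0, 0.001, -1.0]]
ft_force: [-3.4, 0.4, 10.7]
opening: 0.688
time_s: 34.9
ee_pos: [0.497, -0.04, 0.0346]
orientation: [[0.132, 0.991, -0.0], [0.991, -0.132, 0.0], [0.0, -0.0, -1.0]]
ft_force: [0.8, -1.0, 0.1]
opening: 0.999
time_s: 35.5
ee_pos: [0.4975, -0.0401, 0.1604]
orientation: [[0.132, 0.991, 0.002], [0.991, -0.132, -0.0], [0.0, 0.002, -1.0]]
ft_force: [0.8, -0.3, -0.1]
opening: 0.998
wrist shelf_board 0.65 [158 251] 27348 [114 148 166] [ 0.499 -0.021  0.03 ]
wrist square_leg 0.62 [162 252] 27145 [114 148 166] [ 0.499 -0.024  0.03 ]
35.7 [ 0.496  -0.0401  0.1584] [ 0.2  0.4 -0.6] 0.997
side shelf_board 0.83 [207 243] 1588 [ 83 128 155] [0.517 0.041 0.03 ]
side round_leg 0.8 [179 253] 264 [ 79  61 131] [0.571 0.203 0.03 ]
side round_leg 0.67 [182 210] 337 [92 35 16] [0.442 0.205 0.03 ]
side square_leg 0.74 [160 256] 142 [90 32  9] [0.604 0.338 0.03 ]
side square_leg 0.72 [249 240] 319 [40 68 95] [ 0.479 -0.157  0.03 ]
side filler_tin 0.83 [282 283] 498 [77 76 78] [ 0.552 
[... 665 characters left out ...]
[116 116 118] [ 0.556 -0.306  0.03 ]
scene filler_tin 0.45 [232 206] 355 [ 82 112 141] [ 0.492 -0.136  0.03 ]
scene filler_tin 0.22 [200 259] 192 [ 81 111 140] [0.527 0.046 0.03 ]
scene glass_jar 0.65 [268 117] 994 [ 69  85 102] [ 0.411 -0.333  0.03 ]
36.3 [ 0.497  -0.0401  0.1597] [ 0.4 -0.4  0.2] 0.999
c19 shelf_board [ 0.4968 -0.0398 -0.1269  0.0424]
c19 square_leg [-4.0611  1.4509  1.5402  1.    ]
c19 filler_tin [ 0.554  -0.3024  0.063   0.1257]
s19 shelf_board [ 0.498  -0.0377 -0.1259  0.0432]
s19 square_leg [-1.6639  5.1269  1.1337  1.    ]
s19 filler_tin [ 0.5549 -0.2883 -0.116   0.7366]
w19 shelf_board [ 0.497  -0.038  -0.1291  0.0167]
w19 square_leg [ 0.4861 -0.1404  0.6596  0.856 ]
```

View pics/c19.png

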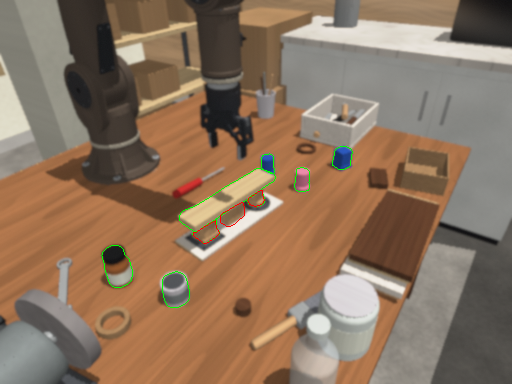

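View pics/w19.png

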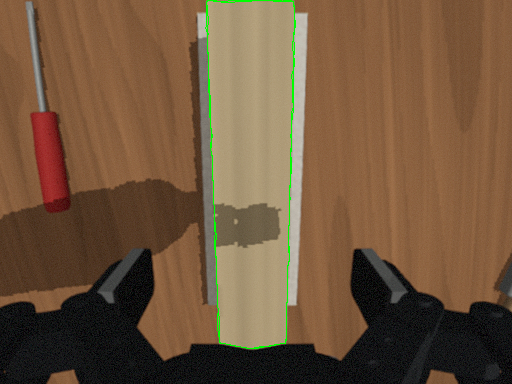

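View pics/s19.png

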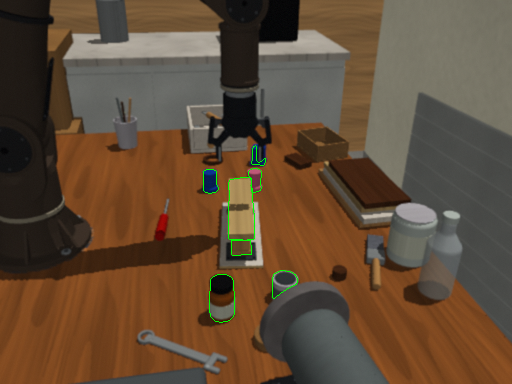

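```bash
python3 -m creep '[[100,[-4.2,1.52,0],[0,0,0]],[100,[-4.2,1.52,0],[0,0,0]],[100,[-4.2,1.52,0],[0,0,0]],[100,[-4.2,1.52,0],[0,0,0]],[100,[-4.2,1.52,0],[0,0,0]],[100,[-4.2,1.52,0],[0,0,0]],[100,[0,0,3],[0,0,0]],[100,[0,0,3],[0,0,0]],[100,[0,0,0],[0,0,0]],[100,[0,0,0],[0,0,0]]]'
python3 look.py w20 wrist filler_tin,glass_jar
python3 - <<'E'
from h import *
import pickle
c,f,L=pickle.load(open('w20.pkl','rb'))
for n,x in (('filler_tin',(.553,-.301)),('glass_jar',(.417,-.333))):
  for d in L[n][:1]: print(n,np.round(fit([(c,d['region'])],n,x,0,(0,)),4))
E
```

```text
time_s: 37.3
ee_pos: [0.5539, -0.3016, 0.0999]
orientation: [[0.132, 0.991, -0.001], [0.991, -0.132, 0.001], [0.0, -0.001, -1.0]]
ft_force: [1.0, 0.1, 0.4]
opening: 0.996
wrist filler_tin 0.62 [198 252] 4724 [95 96 96] [ 0.553 -0.304  0.03 ]
wrist glass_jar 0.67 [262  81] 5580 [38 47 58] [ 0.406 -0.339  0.03 ]
37.45 [ 0.5552 -0.3021  0.1017] [ 0.4 -0.4  0.6] 0.998
filler_tin [ 0.5528 -0.3038  0.1228  0.0751]
glass_jar [ 0.4194 -0.3337  0.0944  0.4615]
```

View pics/w20.png

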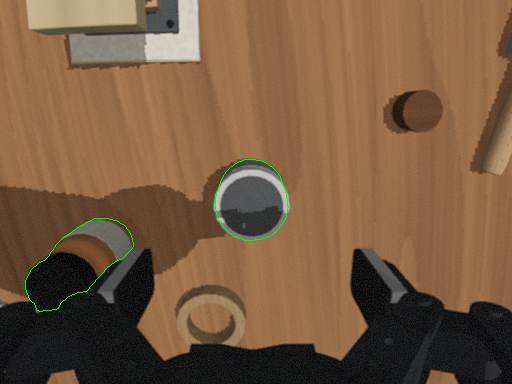

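```bash
python3 -m creep '[[100,[-0.1,-0.15,4],[0,0,0]],[100,[0,0,4],[0,0,0]],[100,[0,0,2],[0,0,0]],[100,[0,0,0],[0,0,0]],[100,[0,0,0],[0,0,0]]]'
python3 look.py s21 side filler_tin;python3 look.py c21 scene filler_tin
```

```text
time_s: 37.95
ee_pos: [0.5534, -0.303, 0.0012]
orientation: [[0.132, 0.991, 0.002], [0.991, -0.132, -0.001], [-0.001, 0.002, -1.0]]
ft_force: [0.2, 0.7, 0.4]
opening: 1.001
side filler_tin 0.62 [283 283] 476 [60 60 61] [ 0.552 -0.296  0.03 ]
38.05 [ 0.554  -0.3034  0.002 ] [0.  0.2 0.5] 1.0
scene filler_tin 0.85 [291 175] 683 [89 89 90] [ 0.562 -0.311  0.03 ]
scene filler_tin 0.36 [232 207] 331 [ 85 117 148] [ 0.495 -0.134  0.03 ]
38.15 [ 0.5537 -0.3033  0.0017] [-0.6 -0.2 -0.7] 1.001
```

View pics/s21.png

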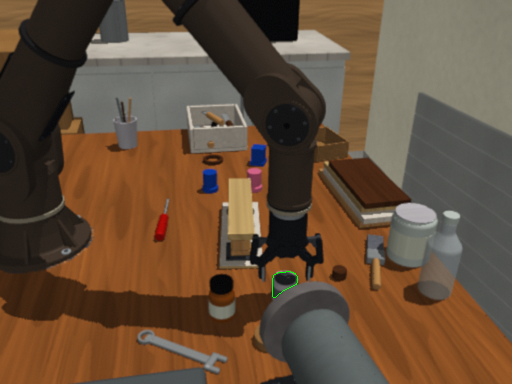

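View pics/c21.png

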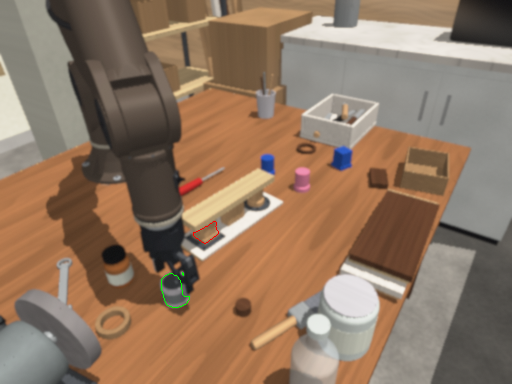

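```bash
python3 -m creep '[[100,[0,0,1],[0,0,0]],[100,[0,0,1.2],[0,0,0]],[100,[0,0,0],[0,0,0]],[100,[0,0,0],[0,0,0]],[0,[0,0,0],[0,0,0]],[0,[0,0,0],[0,0,0]],[0,[0,0,0],[0,0,0]],[0,[0,0,0],[0,0,0]],[0,[0,0,0],[0,0,0]]]'
python3 look.py w22 wrist filler_tin
python3 - <<'E'
from h import *
import pickle
c,f,L=pickle.load(open('w22.pkl','rb'))
print(np.round(fit([(c,L['filler_tin'][0]['region'])],'filler_tin',(.553,-.303),0,(0,)),4))
E
```

```text
time_s: 39.05
ee_pos: [0.5528, -0.3029, -0.0217]
orientation: [[0.132, 0.991, 0.001], [0.991, -0.132, -0.0], [-0.0, 0.001, -1.0]]
ft_force: [-0.6, 1.4, 5.2]
opening: 0.618
wrist filler_tin 0.96 [280 251] 17732 [83 84 84] [ 0.552 -0.306  0.03 ]
39.15 [ 0.5528 -0.3029 -0.0217] [-1.4  0.6  6.1] 0.62
[ 0.5522 -0.303   0.1276  0.0966]
```

View pics/w22.png

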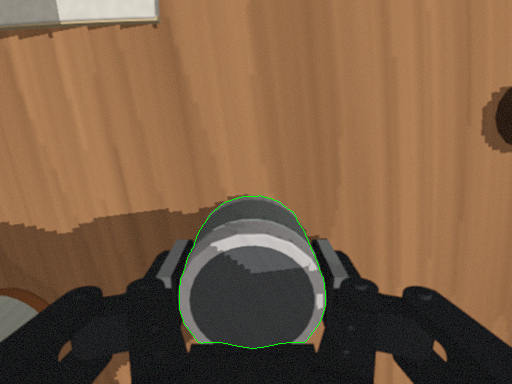

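```bash
python3 -m creep '[[0,[0,0,-2],[0,0,0]],[0,[0,0,-4],[0,0,0]],[0,[0,0,-4],[0,0,0]],[0,[0,0,-4],[0,0,0]],[0,[0,0,-2],[0,0,0]],[0,[4.25,-1.5,0],[0,0,0]],[0,[4.25,-1.5,0],[0,0,0]],[0,[4.25,-1.5,0],[0,0,0]],[0,[4.25,-1.5,0],[0,0,0]],[0,[4.25,-1.5,0],[0,0,0]],[0,[4.25,-1.5,0],[0,0,0]],[0,[0,0,0],[0,0,0]],[0,[0,0,0],[0,0,0]],[0,[0,0,3],[0,0,0]],[0,[0,0,0],[0,0,0]],[0,[0,0,0],[0,0,0]]]'
python3 look.py w23 wrist filler_tin;python3 look.py s23 side filler_tin,shelf_board;python3 look.py c23 scene filler_tin,shelf_board
python3 - <<'E'
from h import *
import pickle
z=ctrl.read_state()['ee_pos'][2]+.0217;print(z)
for t in ('w23','s23','c23'):
  c,f,L=pickle.load(open(t+'.pkl','rb'))
  for d in L['filler_tin'][:1]: print(t,np.round(fit([(c,d['region'])],'filler_tin',(.497,-.039),z,(0,)),4))
E
```

```text
time_s: 40.75
ee_pos: [0.4963, -0.0393, 0.1075]
orientation: [[0.134, 0.991, -0.002], [0.991, -0.134, -0.0], [-0.001, -0.002, -1.0]]
ft_force: [0.0, 0.1, -2.3]
opening: 0.616
wrist filler_tin 0.59 [280 252] 17856 [76 76 76] [ 0.486 -0.115  0.03 ]
40.85 [ 0.4975 -0.0388  0.1085] [ 0.5  0.3 -2.5] 0.618
side filler_tin 0.6 [181 239] 552 [59 59 60] [0.529 0.196 0.03 ]
side shelf_board 0.82 [216 241] 1203 [ 79 123 149] [ 0.505 -0.005  0.03 ]
41.0 [ 0.4976 -0.0383  0.1085] [-0.2  0.9 -2.3] 0.62
scene filler_tin 0.93 [174 228] 362 [89 88 89] [0.372 0.105 0.03 ]
scene shelf_board 0.86 [198 224] 2043 [128 171 196] [ 0.444 -0.001  0.03 ]
41.15 [ 0.4972 -0.0381  0.1082] [ 0.1  0.8 -2.1] 0.62
0.1298516534438626
w23 [ 0.4963 -0.0392  0.131   0.1012]
s23 [ 0.4977 -0.0344 -0.024   0.1498]
c23 [ 0.4897 -0.0336 -0.2806  0.7958]
```

View pics/c23.png

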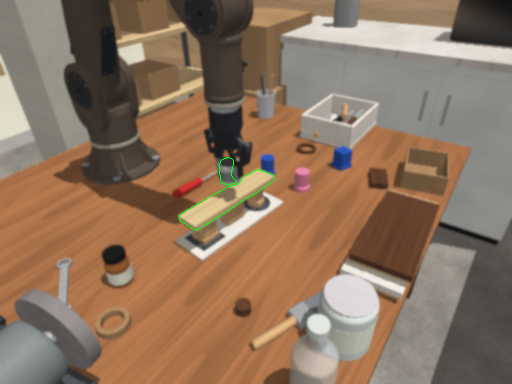

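View pics/s23.png

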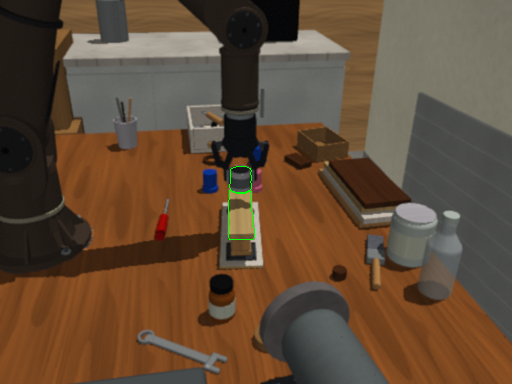

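```bash
python3 -m creep '[[0,[0,0,2],[0,0,0]],[0,[0,0,1.6],[0,0,0]],[0,[0,0,0],[0,0,0]],[0,[0,0,0],[0,0,0]]]';python3 -m creep '[[0,[0,0,0.15],[0,0,0]],[0,[0,0,0.15],[0,0,0]],[0,[0,0,0],[0,0,0]]]'
```

```text
time_s: 41.55
ee_pos: [0.497, -0.0381, 0.072]
orientation: [[0.132, 0.991, -0.0], [0.991, -0.132, -0.0], [-0.0, -0.0, -1.0]]
ft_force: [-0.2, 0.2, -1.9]
opening: 0.618
time_s: 41.85
ee_pos: [0.4972, -0.0381, 0.069]
orientation: [[0.132, 0.991, 0.001], [0.991, -0.132, -0.0], [0.0, 0.001, -1.0]]
ft_force: [-0.0, -0.2, -1.5]
opening: 0.616
```

```bash
python3 -m creep '[[0,[0,0,0.1],[0,0,0]],[0,[0,0,0],[0,0,0]]]';python3 -m creep '[[0,[0,0,0.08],[0,0,0]],[0,[0,0,0],[0,0,0]]]'
```

```text
time_s: 42.05
ee_pos: [0.4973, -0.038, 0.0683]
orientation: [[0.132, 0.991, 0.001], [0.991, -0.132, -0.0], [0.0, 0.001, -1.0]]
ft_force: [-1.3, 0.3, 4.6]
opening: 0.617
time_s: 42.25
ee_pos: [0.4973, -0.038, 0.0682]
orientation: [[0.132, 0.991, 0.001], [0.991, -0.132, 0.0], [0.0, 0.001, -1.0]]
ft_force: [-5.2, 0.6, 15.2]
opening: 0.614
```

Contact made; back off a hair, release and withdraw.

```bash
python3 -m creep '[[0,[0,0,-0.08],[0,0,0]],[70,[0,0,0],[0,0,0]],[85,[0,0,0],[0,0,0]],[100,[0,0,0],[0,0,0]],[100,[0,0,0],[0,0,0]],[100,[0,0,0],[0,0,0]],[100,[0,0,-1.5],[0,0,0]],[100,[0,0,-3],[0,0,0]],[100,[0,0,-4],[0,0,0]],[100,[0,0,-4],[0,0,0]],[100,[0,0,0],[0,0,0]],[100,[0,0,0],[0,0,0]]]'
python3 look.py w24 wrist filler_tin,shelf_board;python3 look.py s24 side filler_tin,shelf_board,glass_jar,square_leg;python3 look.py c24 scene filler_tin,shelf_board,square_leg,round_leg,middle_block
python3 - <<'E'
from h import *
import pickle
for t in ('w24','s24','c24'):
  c,f,L=pickle.load(open(t+'.pkl','rb'))
  for d in L['filler_tin'][:1]: print(t,np.round(fit([(c,d['region'])],'filler_tin',(.497,-.039),.09,(0,)),4))
  for d in L['shelf_board'][:1]:
    r=d['region']
    if L['filler_tin']: r=r|L['filler_tin'][0]['region']
    M['shelf_board']=[rect(.06,.28,0)+rect(.06,.28,.018),ring(.027,.018)+ring(.027,.068)]
    print(t,np.round(fit([(c,r)],'shelf_board',(.497,-.039),.072,(-.133,)),4))
E
python3 - <<'E'
import cv2
a=cv2.imread('pics/c24_raw.png')[140:270,160:300];b=cv2.imread('pics/s24_raw.png')[140:270,170:310]
import numpy as np
cv2.imwrite('pics/f24.png',cv2.resize(np.hstack([a,b]),None,fx=2.8,fy=2.8))
E
```

```text
time_s: 43.45
ee_pos: [0.4975, -0.0381, 0.1934]
orientation: [[0.132, 0.991, 0.002], [0.991, -0.132, 0.0], [0.0, 0.002, -1.0]]
ft_force: [0.2, 0.1, -0.5]
opening: 1.002
wrist filler_tin 0.68 [198 252] 4747 [87 88 88] [ 0.494 -0.066  0.03 ]
wrist shelf_board 0.86 [126 252] 17072 [122 157 176] [0.503 0.008 0.03 ]
43.6 [ 0.496  -0.038   0.1914] [-0.2 -0.5  0.2] 0.996
side filler_tin 0.83 [195 240] 543 [64 65 66] [0.519 0.108 0.03 ]
side shelf_board 0.68 [221 241] 928 [ 81 126 151] [ 0.501 -0.033  0.03 ]
side glass_jar 0.56 [300 221] 1137 [35 48 61] [ 0.418 -0.326  0.03 ]
side square_leg 0.84 [248 238] 271 [39 68 96] [ 0.476 -0.152  0.03 ]
side square_leg 0.69 [159 260] 303 [89 35 16] [0.62  0.345 0.03 ]
43.85 [ 0.4966 -0.038   0.1921] [ 0.4  0.7 -0.1] 1.002
scene filler_tin 0.64 [183 233] 555 [105 107 110] [0.415 0.073 0.03 ]
scene shelf_board 0.74 [203 220] 1824 [129 172 198] [ 0.447 -0.023  0.03 ]
scene shelf_board 0.35 [228 228] 1419 [184 195 204] [ 0.529 -0.096  0.03 ]
scene square_leg 0.6 [234 208] 358 [ 82 112 141] [ 0.501 -0.138  0.03 ]
scene square_leg 0.57 [159 342] 425 [129  69  51] [0.625 0.377 0.03 ]
scene round_leg 0.78 [180 303] 351 [122 104 178] [0.578 0.2   0.03 ]
scene round_leg 0.78 [160 265] 221 [138  72  52] [0.422 0.234 0.03 ]
scene round_leg 0.57 [202 259] 226 [ 82 111 138] [0.532 0.036 0.03 ]
scene middle_block 0.66 [203 221] 1730 [130 174 200] [ 0.45  -0.024  0.03 ]
scene middle_block 0.63 [229 226] 1285 [189 199 207] [ 0.529 -0.101  0.03 ]
scene middle_block 0.62 [213 231] 334 [ 81 109 135] [ 0.498 -0.044  0.03 ]
44.15 [ 0.4969 -0.038   0.1927] [ 0.1  0.3 -0.1] 0.998
w24 [ 0.4967 -0.0384  0.1129  0.0408]
w24 [ 0.4964 -0.0431 -0.1274  0.0275]
s24 [ 0.4976 -0.0348 -0.0472  0.1401]
s24 [ 0.4982 -0.0373 -0.1423  0.1174]
c24 [ 0.4954 -0.034   0.0199  0.1262]
c24 [ 0.4968 -0.0394 -0.0927  0.0725]
```

View pics/f24.png

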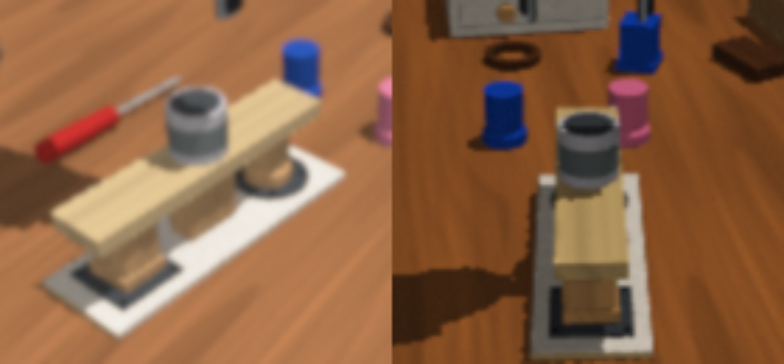

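View pics/w24.png

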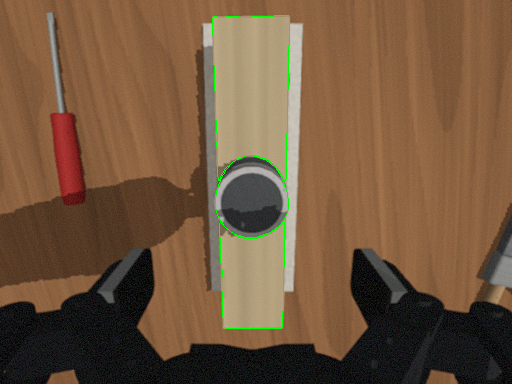

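```bash
python3 - <<'E'
from workcell import ctrl
print(ctrl.read_state()['joint_vel'].round(3) if hasattr(ctrl.read_state()['joint_vel'],'round') else '')
print(ctrl.finish_job())
E
```

```text
[ 0.001 -0.002  0.001 -0.001 -0.001 -0.001 -0.001]
the job is handed in; nothing more can be done
None
```

The riser is dry-fitted and handed in at about 44 s. Both legs stand on their plates, the block is between them, the shelf lies across all three, and the tin stands on the middle of the shelf. The hand-in gives no verdict, so what follows is my own camera measurement.

| Item | Last check | Offset from target |
|---|---|---|
| Round leg | wrist view, just after the block was placed | about 4 mm |
| Square leg | wrist view, just after placing | 1–2 mm |
| Middle block | wrist view, just after placing | under 1 mm, about 0.04 rad from in line |
| Shelf board | last views, tin in place | 1–2 mm (side and scene), 4 mm (wrist), about 0.01–0.04 rad off |
| Filler tin | last views, tin in place | about 1 mm (wrist), 4–5 mm (side and scene) |

- **Fits that disagreed:** the side and wrist cameras differ by a few millimetres on some items. Some side-camera fits, of the round leg and the block, failed because other things were in the way. After the shelf went on, the legs and block were only seen standing, not measured again.
- **Jar and look-alikes:** the jar's detected spot matches the start, and no look-alike was handled.
- **Shelf grasp:** the first two attempts closed above the board without moving it. The fingertips really sit about 35–50 mm behind the stated tool point. I went lower on the third try, which held.
- **Wooden parts:** for the same reason, both legs and the block were held only near their tops, but nothing slipped.

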